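Clamp a tube rack with the removable crank

TASK

Take the loose crank from its tray, fit it fully down onto the square spindle of the clamp stage (feel for the square, pressing only gently) and wind it clockwise until the jaw holds the tube rack firmly against the fence, without crushing it. Then lift the crank off, stand it upright back in its tray and leave everything else on the bench alone.

Things in the scene. Friction and masses are not known exactly. Their poses are not given: they have to be found in the camera images.
- clamp: Clamp stage fixed to the bench: aluminium deck 150 (x) by 370 (y) by 15 mm high, from y=-60 to 310. Origin on the bench under the spindle axis, z up. There stands a round grey gearbox, 84 mm wide, 93 mm high, topped by a 60 mm wide steel shoulder to 100 mm. Along +y follow the jaw, the tube rack and the fence.
- spindle_top (a point): Centre of the top of the 16 mm square steel spindle, 118 mm above the bench, 18 mm above the shoulder. The spindle may stand at ANY angle, not reported: see or feel it (repeats every 90 deg). These axes are the stage's and do NOT turn with it. Clockwise from above drives the jaw 8 mm per rad towards the fence. It is stiff (about 0.4 N m), so it does not turn under a lightly dragged socket and stays where left.
- jaw_track (a point): A fixed point on the deck (15 mm high), 106 mm along the stage's +y from the spindle axis. The jaw bar (110 mm wide, top 66 mm high) bears a sprung rubber pad (12 N/mm, 7 mm travel) whose face starts 0 to 13 mm beyond this point. It must travel 15 to 42 mm (1.9 to 5.3 rad) until the rack, pushed along, meets the fence; it moves only with the spindle.
- fence: Aluminium fence block on the deck, 130 (x) by 20 (y) by 50 mm high, fixed at a place that varies a little. Origin: bottom of the middle of its face towards the jaw (-y), 254 to 268 mm from the spindle axis.
- rack_mid (a point): Yellow test-tube rack with capped tubes, loose on the deck between jaw and fence, 120 by 120 mm, frame 50 mm high, caps to 68 mm above the deck. This point: its centre, 35 mm above its underside; axes along its sides, z up. About 0.5 kg. Firmly clamped means 20 to 60 N; over 75 N crushes it.
- crank_socket (a point): Middle of the socket mouth in the underside of the loose steel crank (0.3 kg). Hub 38 by 38 mm; square socket open below, 18.4 mm wide, 20 mm deep, mouth barely chamfered, sides along the crank's x and y. Axes: x along the arm to the knob, z up. This point is 118 mm above the bench when resting unseated on the spindle, 100 mm when fully home. Push gently (5 to 15 N).
- crank_grip (a point): Point on the crank's hub axis, 44 mm above its underside: middle of a 22 by 22 mm grip block, 28 to 62 mm above the underside, free on its y sides. A flat arm (18 mm wide, top 26 mm above the underside) runs along +x to the knob 80 mm away, with a small foot (16 mm wide) under it level with the underside. The crank stands upright in its tray. Axes as the socket's.
- knob_mid (a point): Middle of the crank's freely spinning black plastic knob, 22 mm wide, 27 to 67 mm above the crank's underside (this point 47), 80 mm from the hub axis. Slow winding takes about 5 N along the circle here while the jaw runs free, 7 to 11 N with the rack firmly clamped (1 N more per 10 N of clamping); held still, friction may hide part of it. Play about 0.15 rad either way. Clockwise from above closes; let go, it stays.
- tray_in (a point): Centre of the inner floor of a shallow white plastic tray fixed on the bench, 200 (x) by 120 (y) mm, 14 mm high, walls 4 mm, floor 4 mm above the bench; axes along its sides. The crank starts here, hub about 45 mm to the -x side, arm roughly along +x, and goes back inside.
Mind the look-alikes: they are no part of the job. There is more than one size of the part that bears tray_in; the job needs the larger.

How it is judged:
By the outcome, as a careful person would: the job done as asked, in the order asked, and still so for the second after the job is handed in, with the robot touching nothing.
It also fails if it takes over 72 s, if anything falls off the work surface, if the arm or the gripper's body presses on something with over 40 N, if the wrist force passes 120 N, or if a joint passes its speed limit or range.

ROBOT

A 7-joint arm with a two-finger parallel gripper is mounted at the origin on the work surface. World frame = base frame: x ahead of the robot, y to its left, z up, the work surface at z = 0. Lengths are in mm, angles in rad, forces in N, time in s.
With the tool pointing down it reaches from about 425 to 825 mm from the base axis. Payload 3.6 kg.
Tool frame: the origin (TCP) lies on the centre line of the jaws, within the pads' length; the fingertips stand 11 mm ahead of it and the grasp point (between the pads) lies 8 mm behind it (manip.tip_reach is the distance from the TCP to the fingertips, in mm); z points along the fingers, x is the direction in which the jaws open and shut, and the axes are right-handed (so a half turn about z gives the same grasp; the last joint's range is limited). The gripper opens to 85 mm and grips with 20 to 120 N. Pads are 22 mm wide; open, the fingers measure 114 mm over their backs; the gripper's body (76 mm by 85 mm) begins 54 mm behind the grasp point. The pads swing forward as they close: fully open they stand 13 mm farther back than shut.
Start: joints at [1.24, 0.615, -0.013, 1.423, 0.008, 1.103, -0.04], TCP at [194.458, -620.201, 242.297] pointing down, gripper open.
Joint ranges: [-3.12, 3.12], [-0.3, 2.06], [-1.34, 1.32], [0.26, 2.42], [-1.36, 4.5], [0.01, 1.98], [-2.84, 2.84]. Speed limits (rad/s): [2.79, 2.79, 3.14, 3.14, 3.14, 3.14, 3.14].

INTERFACE

Orientations are given as a unit quaternion [x, y, z, w].
In Python, from rig import manip gives the robot as it stands. The module is installed in compiled form; this text tells all that it offers.
- The arm moves only by the tool arm_command, never from a script. Its argument "moves" is a list of rows, each an object of numbers: "rx", "ry", "rz": the turn, a rotation vector about the tool's x, y, z in rad; "tx", "ty", "tz": the shift along the tool's x, y, z in m; "grip": the opening, from 0 (shut) to 1 (fully open). In form: [{"rx": .., "ry": .., "rz": .., "tx": .., "ty": .., "tz": .., "grip": ..}, ...]. A call has 1 to 12 rows; each row shifts and turns the pose as measured when the row begins, along the tool's axes as they then stand; what a row does not reach is not made up. A row lasts 1/10 s, in which the tool goes at most 50 mm and 8.59 degrees, less where a joint would pass 70% of its speed; a pose out of reach is approached as far as the arm can. A call with a gripper value outside its range is refused whole. The fingers move at their own pace and stop on an object; "squeeze" is the grip in N (left out, the last holds). Time passes only in rows, so rows that do not move let the fingers close. It gives the time, the measured TCP pose, the force and the opening at its end, in the units of the state.
- manip.sense(): the state, without advancing time (a new reading comes with each control period).
- manip.read_camera(name): name is "side" or "top" or "wrist"; returns a dict with "image" (384x512x3 uint8, blue, green, red), "range_z" (384x512 float32, mm along the optical axis (not along the pixel's ray), 0 where there is no reading), "fx", "fy", "cx", "cy" (pixels), "extrinsics" (4x4, takes a point from camera to world coordinates). Camera axes: x right, y up, looking along -z (the intrinsics and any distortion apply to the point x, -y, -z); pixel columns grow to the right and rows downward; lengths in mm; the calibration is good to about 2 mm. A picture is of the moment at which its call begins.
- manip.close_job(): hands the job in, once; it reports no verdict.
The state is a dict: "t": time; "qpos": joint angles; "joint_velocities": joint speeds; "tau": joint torques, N m; "position": TCP position; "tcp_rot": TCP orientation; "wrist_force": force on the tool from outside, world axes, zero at the start; "moment": the same for the moment, N m; "finger_gap": finger opening in mm.
Only numpy, scipy, OpenCV 4.12 (cv2) and the standard library are available. Lean on these libraries where they do the work, as an engineer would, in place of code of your own. Each camera call takes 0.05 s, during which the arm holds its last target. There are 200 camera calls.

## Working session

There is one attempt and no reset: what is moved stays moved. The work goes in short steps, Python scripts to look and compute and a tool call to move; the robot and the scene stay as the last step left them, time stands still between calls to the robot, and variables do not carry over. Pictures are saved under pics/ and viewed, about 8 in all and at most 12, crops included, and the job is handed in when it is done.

Besides the shell and the picture viewer there is one more tool, called after "Emit:" by a JSON object that holds its "method" and its "body". arm_command: Moves the arm, as the interface text tells. Its arguments: {"type":"object","properties":{"moves":{"type":"array"},"squeeze":{"type":"number"}},"required":["moves"]}

```bash
ls; mkdir -p pics
cat > h.py <<'E'
import numpy as np, cv2
from rig import manip
from scipy.spatial.transform import Rotation as R
def cam(n):
    c=manip.read_camera(n); np.savez('last_'+n+'.npz',**c); return c
def world(c,u,v,z=None):
    """pixel -> world by depth"""
    d=np.asarray(c['range_z'])[int(round(v)),int(round(u))] if z is None else z
    p=np.array([(u-c['cx'])/c['fx']*d,-(v-c['cy'])/c['fy']*d,-d,1]); return (c['extrinsics']@p)[:3]
def onplane(c,u,v,h):
    """pixel -> world on plane z=h"""
    E=np.asarray(c['extrinsics']); r=E[:3,:3]@np.array([(u-c['cx'])/c['fx'],-(v-c['cy'])/c['fy'],-1]); o=E[:3,3]
    return o+r*(h-o[2])/r[2]
def pix(c,p):
    q=np.linalg.inv(c['extrinsics'])@np.append(p,1); return c['cx']+c['fx']*q[0]/-q[2], c['cy']-c['fy']*q[1]/-q[2]
def st():
    s=manip.sense(); print('t',s['t'],'pos',np.round(s['position'],1),'xaxis',np.round(R.from_quat(s['tcp_rot']).as_matrix()[:,0],3),'z',np.round(R.from_quat(s['tcp_rot']).as_matrix()[:,2],3),'F',np.round(s['wrist_force'],1),'M',np.round(s['moment'],2),'gap',s['finger_gap']); return s
E
python3 - <<'E'
from h import *
s=st(); print(s)
t=cam('top'); print({k:np.round(t[k],2) for k in t if k not in('image','range_z')},list(t))
w=cam('side'); print(np.round(w['extrinsics'],2))
cv2.imwrite('pics/a.png',cv2.resize(t['image'],(800,600)))
cv2.imwrite('pics/b.png',cv2.resize(w['image'],(800,600)))
E
```

```text
pics
t 0.0 pos [ 194.2 -619.5  241.1] xaxis [ 0.299 -0.954 -0.003] z [-0.001  0.002 -1.   ] F [ 0.4 -0.3 -0.4] M [-0.01 -0.01 -0.01] gap 85.24741992134331
{'t': 0.0, 'qpos': array([ 1.24052727,  0.6159023 , -0.01258222,  1.42494089,  0.00811296,
        1.10341387, -0.04041731]), 'joint_velocities': array([ 0.00022388, -0.0020173 ,  0.00095923,  0.00038167, -0.00063363,
       -0.0012339 , -0.00022488]), 'tau': array([ 6.23851956e-04, -4.69212413e+01,  2.59403419e-01, -1.71036100e+01,
        9.98279254e-03,  9.73852817e-03,  1.79158985e-05]), 'position': array([ 194.18789212, -619.52006964,  241.1352964 ]), 'tcp_rot': array([ 8.05959928e-01, -5.91968653e-01, -1.07378702e-03, -7.45049646e-04]), 'wrist_force': array([ 0.39906089, -0.32666679, -0.42169872]), 'moment': array([-0.00875162, -0.01020863, -0.00779325]), 'finger_gap': 85.24741992134331}
{'fx': np.float64(435.07), 'fy': np.float64(435.07), 'cx': np.float64(252.01), 'cy': np.float64(198.75), 'extrinsics': array([[ 3.00000e-02,  1.00000e+00, -9.00000e-02,  2.95500e+02],
       [-1.00000e+00,  2.00000e-02, -3.00000e-02,  1.35400e+01],
       [-3.00000e-02,  1.00000e-01,  1.00000e+00,  1.20446e+03],
       [ 0.00000e+00,  0.00000e+00,  0.00000e+00,  1.00000e+00]])} ['image', 'range_z', 'fx', 'fy', 'cx', 'cy', 'extrinsics']
[[-8.1000e-01  4.1000e-01 -4.3000e-01 -4.7210e+01]
 [-5.9000e-01 -5.8000e-01  5.6000e-01  6.7010e+02]
 [-2.0000e-02  7.0000e-01  7.1000e-01  8.8407e+02]
 [ 0.0000e+00  0.0000e+00  0.0000e+00  1.0000e+00]]
```

View pics/a.png

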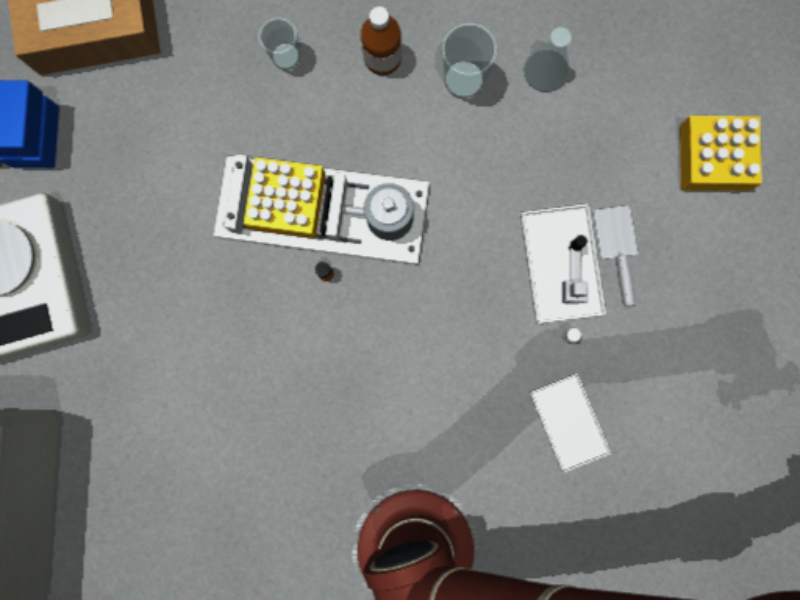

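View pics/b.png

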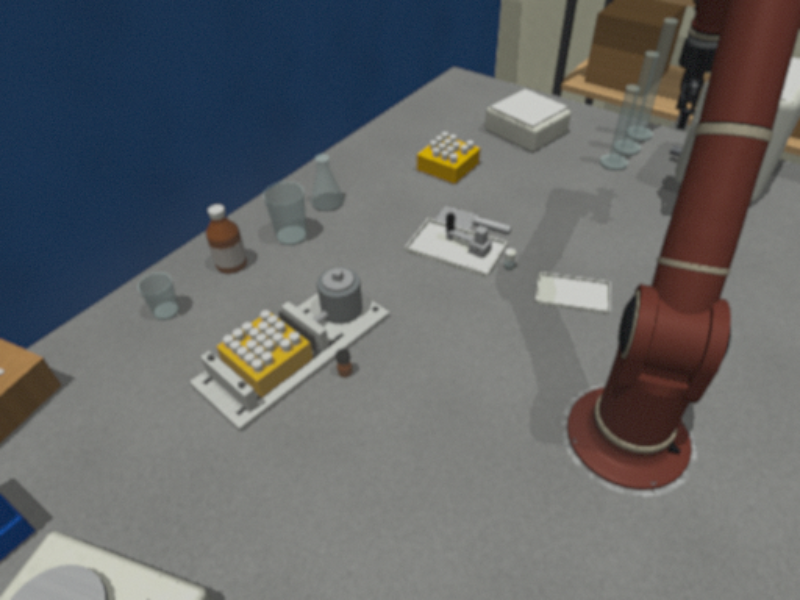

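The top view shows the crank in the larger tray, with its hub at about (575,290) and knob at (579,243). The spindle is at (389,205) and the rack at (285,197), with the fence to its left. Next I'll take enlarged crops to measure.

Run:
```python
from h import *
t=dict(np.load('last_top.npz'))
im=t['image']
a=im[125:215,325:415]; b=im[95:175,130:285]
A=cv2.resize(a,None,fx=4,fy=4,interpolation=3); B=cv2.resize(b,None,fx=5,fy=5,interpolation=3)
C=np.zeros((760+0,780,3),np.uint8); 
cv2.imwrite('pics/c.png',np.vstack([np.pad(B[50:],((0,0),(0,800-B.shape[1]),(0,0)))[:350]]))
s=lambda u,v:(u*.64,v*.64)
for n,u,v,h in [('hub',575,290,62),('knob',579,241,71),('spin',389,204,118),('trayTL',522,213,14),('trayTR',588,206,14),('trayBR',605,314,14),('trayBL',538,323,14)]+[('deckTR',429,183,15),('deckBR',420,263,15),('deckTL',228,155,15),('deckBL',215,236,15)]:
    print(n,np.round(onplane(t,*s(u,v),h),1),world(t,*s(u,v)).round(1))
```

```text
hub [ 445.8 -258.7   62. ] [ 445.6 -258.2   64.2]
knob [ 527.8 -263.2   71. ] [ 527.9 -263.3   70.5]
spin [573.1  56.  118. ] [573.3  56.  117.2]
trayTL [ 587.8 -176.6   14. ] [ 588.  -176.7   13.4]
trayTR [ 602.7 -293.    14. ] [ 603.  -293.3   12.9]
trayBR [ 411.1 -322.1   14. ] [ 411.6 -323.7    8.6]
trayBL [ 392.6 -205.9   14. ] [ 394.1 -209.2   -3.6]
deckTR [639.  -10.5  15. ] [644.5 -10.9  -4. ]
deckBR [494.1   2.4  15. ] [496.3   2.3   1.9]
deckTL [684.2 353.7  15. ] [691.2 359.8  -6.2]
deckBL [535.1 369.9  15. ] [536.1 371.3  10.3]
```

View pics/c.png

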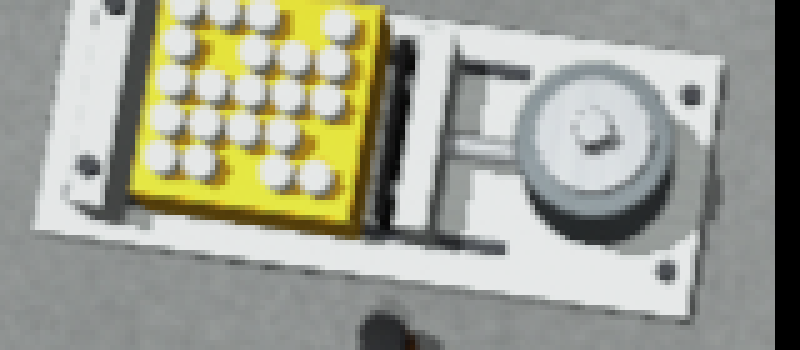

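```bash
cat >> h.py <<'E'
def plan(p,heading=None,n=None):
    """rows (body frame) to reach TCP p (mm) with tool x at heading (deg), tool vertical"""
    s=manip.sense(); R0=R.from_quat(s['tcp_rot']); d=np.asarray(p)-s['position']
    if heading is None: x=R0.as_matrix()[:,0]; h=np.arctan2(x[1],x[0])
    else: h=np.radians(heading)
    x=np.array([np.cos(h),np.sin(h),0]); z=np.array([0,0,-1.]); T=R.from_matrix(np.c_[x,np.cross(z,x),z])
    rv=(R0.inv()*T).as_rotvec()
    m=max(int(np.ceil(np.linalg.norm(d)/40)),int(np.ceil(np.linalg.norm(rv)/.13)),1); n=n or m
    print('n',n,'rv/row',np.round(rv/n,3),'total d',np.round(d,1))
    for k in range(n):
        b=(R0*R.from_rotvec(rv*k/n)).inv().apply(d/n)/1000
        print(dict(zip(('rz','tx','ty','tz'),[float(v) for v in np.round([rv[2]/n,*b],4)])))
E
python3 - <<'E'
from h import *
w=dict(np.load('last_side.npz'));t=dict(np.load('last_top.npz'))
for u,v in [(615,160),(628,148),(642,130),(633,90),(670,25)]: print(onplane(w,u*.64,v*.64,0).round(),world(w,u*.64,v*.64).round())
# jaw/rack/fence along stage y, using top depth
E=np.array(t['extrinsics']); d=t['range_z']; v,u=np.mgrid[:384,:512]
P=np.stack([(u-t['cx'])/t['fx']*d,-(v-t['cy'])/t['fy']*d,-d],-1)@E[:3,:3].T+E[:3,3]
o=np.array([573,56]); 
e=np.array([684.2-639,353.7+10.5]);e/=np.linalg.norm(e); f=np.array([e[1],-e[0]]); print('stage y',e)
q=P[...,:2]-o; Y=q@e; X=q@f; Z=P[...,2]
for y in range(60,300,4):
    m=(abs(X)<45)&(abs(Y-y)<2)&(d>0); print(y,np.percentile(Z[m],[10,50,90]).round() if m.any() else '',end=' | ')
plan([446,-259,230],-93)
E
```

```text
[ 353. -798.    0.] [ 344. -767.   19.]
[ 347. -875.    0.] [ 342. -854.   12.]
[ 352. -989.    0.] [ 342. -947.   23.]
[  465. -1210.     0.] [ 344. -767.  208.]
[  549. -1784.     0.] [ 347. -952.  300.]
stage y [0.12316274 0.99238649]
60 [11. 15. 39.] | 64 [11. 14. 38.] | 68 [11. 15. 39.] | 72 [11. 14. 34.] | 76 [11. 14. 38.] | 80 [11. 14. 35.] | 84 [12. 34. 62.] | 88 [49. 64. 67.] | 92 [61. 65. 67.] | 96 [61. 65. 68.] | 100 [62. 65. 67.] | 104 [63. 64. 66.] | 108 [36. 45. 55.] | 112 [26. 54. 61.] | 116 [57. 59. 62.] | 120 [18. 18. 18.] | 124 [12. 15. 18.] | 128 [16. 45. 63.] | 132 [60. 63. 66.] | 136 [61. 64. 75.] | 140 [61. 68. 84.] | 144 [62. 79. 83.] | 148 [63. 80. 83.] | 152 [60. 75. 84.] | 156 [61. 64. 78.] | 160 [62. 67. 83.] | 164 [65. 80. 83.] | 168 [66. 80. 84.] | 172 [63. 81. 84.] | 176 [62. 64. 75.] | 180 [62. 67. 83.] | 184 [62. 79. 84.] | 188 [63. 81. 84.] | 192 [63. 79. 82.] | 196 [63. 65. 81.] | 200 [62. 66. 83.] | 204 [62. 74. 83.] | 208 [62. 80. 83.] | 212 [63. 80. 84.] | 216 [61. 66. 82.] | 220 [62. 67. 83.] | 224 [63. 79. 83.] | 228 [67. 80. 83.] | 232 [78. 81.
[... 265 characters left out ...]
11 rv/row [0.    0.    0.032] total d [251.7 360.6 -11.2]
{'rz': 0.0324, 'tx': -0.0244, 'ty': -0.0316, 'tz': 0.0011}
{'rz': 0.0324, 'tx': -0.0254, 'ty': -0.0308, 'tz': 0.0011}
{'rz': 0.0324, 'tx': -0.0264, 'ty': -0.03, 'tz': 0.0011}
{'rz': 0.0324, 'tx': -0.0274, 'ty': -0.0291, 'tz': 0.0011}
{'rz': 0.0324, 'tx': -0.0283, 'ty': -0.0282, 'tz': 0.0011}
{'rz': 0.0324, 'tx': -0.0292, 'ty': -0.0273, 'tz': 0.0011}
{'rz': 0.0324, 'tx': -0.0301, 'ty': -0.0263, 'tz': 0.0011}
{'rz': 0.0324, 'tx': -0.0309, 'ty': -0.0253, 'tz': 0.001}
{'rz': 0.0324, 'tx': -0.0317, 'ty': -0.0243, 'tz': 0.001}
{'rz': 0.0324, 'tx': -0.0325, 'ty': -0.0233, 'tz': 0.001}
{'rz': 0.0324, 'tx': -0.0332, 'ty': -0.0222, 'tz': 0.001}
```

Emit:
{"method": "arm_command", "body": {"moves": [{"rz": 0.032,"tx": -0.0244,"ty": -0.0316,"tz": 0.001},{"rz": 0.032,"tx": -0.0254,"ty": -0.0308,"tz": 0.001},{"rz": 0.032,"tx": -0.0264,"ty": -0.03,"tz": 0.001},{"rz": 0.032,"tx": -0.0274,"ty": -0.0291,"tz": 0.001},{"rz": 0.032,"tx": -0.0283,"ty": -0.0282,"tz": 0.001},{"rz": 0.032,"tx": -0.0292,"ty": -0.0273,"tz": 0.001},{"rz": 0.032,"tx": -0.03,"ty": -0.0263,"tz": 0.001},{"rz": 0.032,"tx": -0.031,"ty": -0.0253,"tz": 0.001},{"rz": 0.032,"tx": -0.0317,"ty": -0.0243,"tz": 0.001},{"rz": 0.032,"tx": -0.0325,"ty": -0.0233,"tz": 0.001},{"rz": 0.032,"tx": -0.0332,"ty": -0.0222,"tz": 0.001},{"tz": 0}]}}

```text
invalid input at $.moves[0]: expected keys rx, ry, rz, tx, ty, tz, grip
```

Run:
```python
from h import *
s=st(); print(s['qpos'].round(2))
c=cam('wrist'); print(np.round(c['extrinsics'],2),c['fx'],c['cx'],c['cy'])
print('hub',pix(c,[446,-259,66]))
cv2.imwrite('pics/d.png',cv2.resize(c['image'],(800,600)))
```

```text
t 0.1 pos [ 194.3 -619.6  241.2] xaxis [ 0.299 -0.954 -0.002] z [-0.001  0.002 -1.   ] F [ 0.6  0.7 -0. ] M [0.01 0.02 0.06] gap 85.47704146571769
[ 1.24  0.62 -0.01  1.42  0.01  1.1  -0.04]
[[ 3.0000e-01  9.0000e-01  3.1000e-01  2.7355e+02]
 [-9.5000e-01  2.8000e-01  9.0000e-02 -5.9527e+02]
 [-0.0000e+00 -3.2000e-01  9.5000e-01  3.7244e+02]
 [ 0.0000e+00  0.0000e+00  0.0000e+00  1.0000e+00]] 302.06395063770213 254.86318831696207 189.86699169224832
hub (np.float64(-139.48623254783348), np.float64(-324.10322689804275))
```

View pics/d.png

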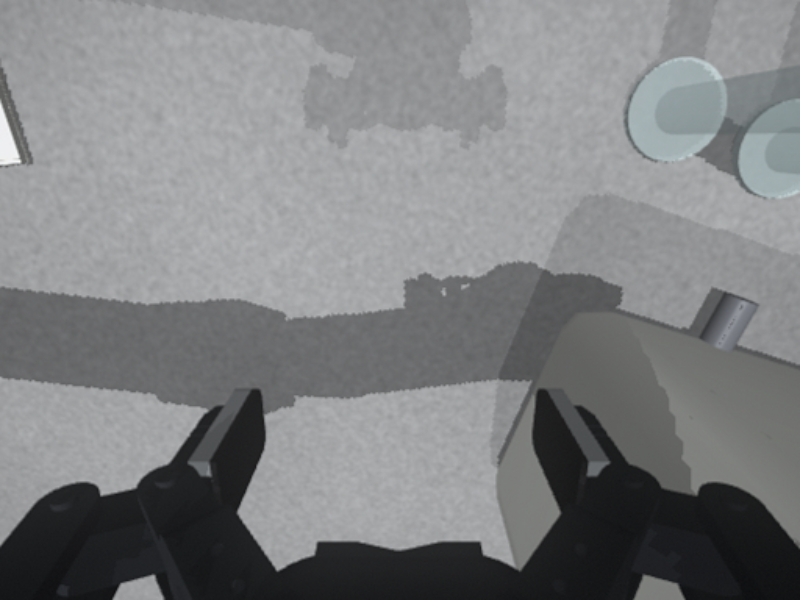

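The call was refused because every row needs all the keys, so the arm hasn't moved. This wrist view shows only bare bench.

Emit:
{"method": "arm_command", "body": {"moves": [{"rx": 0,"ry": 0,"rz": 0.032,"tx": -0.0244,"ty": -0.0316,"tz": 0.001,"grip": 1},{"rx": 0,"ry": 0,"rz": 0.032,"tx": -0.0254,"ty": -0.0308,"tz": 0.001,"grip": 1},{"rx": 0,"ry": 0,"rz": 0.032,"tx": -0.0264,"ty": -0.03,"tz": 0.001,"grip": 1},{"rx": 0,"ry": 0,"rz": 0.032,"tx": -0.0274,"ty": -0.0291,"tz": 0.001,"grip": 1},{"rx": 0,"ry": 0,"rz": 0.032,"tx": -0.0283,"ty": -0.0282,"tz": 0.001,"grip": 1},{"rx": 0,"ry": 0,"rz": 0.032,"tx": -0.0292,"ty": -0.0273,"tz": 0.001,"grip": 1},{"rx": 0,"ry": 0,"rz": 0.032,"tx": -0.03,"ty": -0.0263,"tz": 0.001,"grip": 1},{"rx": 0,"ry": 0,"rz": 0.032,"tx": -0.031,"ty": -0.0253,"tz": 0.001,"grip": 1},{"rx": 0,"ry": 0,"rz": 0.032,"tx": -0.0317,"ty": -0.0243,"tz": 0.001,"grip": 1},{"rx": 0,"ry": 0,"rz": 0.032,"tx": -0.0325,"ty": -0.0233,"tz": 0.001,"grip": 1},{"rx": 0,"ry": 0,"rz": 0.032,"tx": -0.0332,"ty": -0.0222,"tz": 0.001,"grip": 1},{"rx": 0,"ry": 0,"rz": 0,"tx": 0,"ty": 0,"tz": 0,"grip": 1}]}}

```text
t: 1.35
position: [455.0, -246.8, 224.7]
tcp_rot: [-0.683, 0.731, 0.004, 0.0]
wrist_force: [0.3, -0.8, -0.1]
finger_gap: 85.7
```

Run:
```python
from h import *
s=st(); print(s['qpos'].round(2))
c=cam('wrist'); 
print('hub',pix(c,[446,-259,66]))
cv2.imwrite('pics/e.png',cv2.resize(c['image'],(800,600)))
```

```text
t 1.35 pos [ 455.  -246.8  224.7] xaxis [-0.067 -0.998 -0.006] z [-0.006  0.007 -1.   ] F [ 0.3 -0.8 -0.1] M [-0.01  0.02 -0.04] gap 85.7243379518629
[ 0.43  0.43  0.04  1.82 -0.02  0.89 -1.16]
hub (np.float64(268.37804552079547), np.float64(182.34527736815474))
```

View pics/e.png

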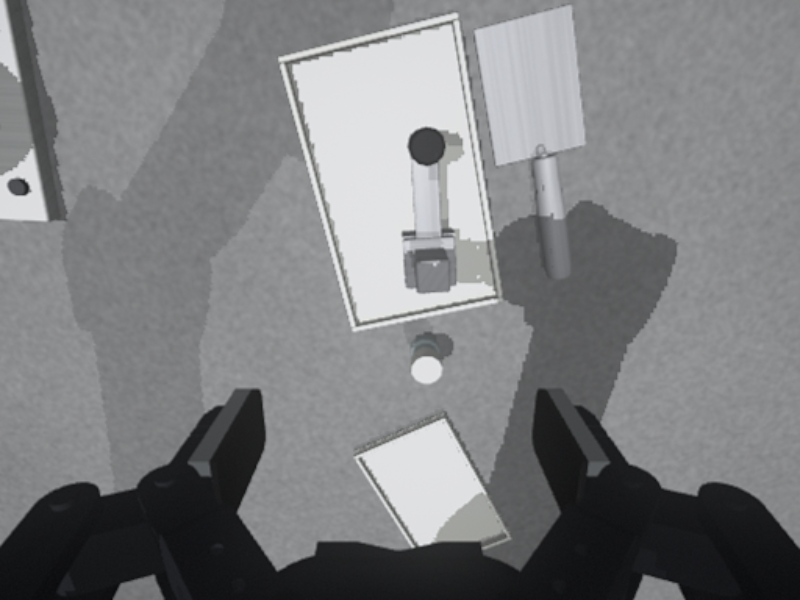

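The wrist view shows the grip block top at about (434,276), the knob top at (427,146) and the tray around them. The bottle cap at (427,368) is outside the tray.

```bash
cat >> h.py <<'E'
import json
def plan(p,heading=None,n=None,grip=1.0):
    s=manip.sense(); R0=R.from_quat(s['tcp_rot']); d=np.asarray(p)-s['position']
    x=R0.as_matrix()[:,0]; h=np.arctan2(x[1],x[0]); dh=0 if heading is None else np.radians(heading)-h
    m=max(int(np.ceil(np.linalg.norm(d)/35)),int(np.ceil(abs(dh)/.14)),1); n=n or m
    x=np.array([np.cos(h),np.sin(h),0]); z=np.array([0,0,-1.]); T=R.from_matrix(np.c_[x,np.cross(z,x),z])
    tilt=(R0.inv()*T).as_rotvec()
    print('n',n,'dh',round(dh,3),'tilt',tilt.round(3),'d',np.round(d,1))
    rows=[]
    for k in range(n):
        b=(T*R.from_rotvec([0,0,-dh*k/n])).inv().apply(d/n)/1000
        rows.append(dict(zip(('rx','ry','rz','tx','ty','tz','grip'),[float(v) for v in np.round([tilt[0]/n,tilt[1]/n,-dh/n,*b,grip],4)])))
    print(json.dumps(rows))
E
python3 - <<'E'
from h import *
c=dict(np.load('last_wrist.npz'))
S=.64
for n,u,v,h in [('block',434,276,66),('knob',427,145,71),('tl',417,262,66),('tr',449,261,66),('bl',417,291,66),('br',450,290,66),('tTL',281,61,14),('tTR',458,15,14),('tBR',498,299,14),('tBL',355,328,14)]:
    print(n,onplane(c,u*S,v*S,h).round(1),world(c,u*S,v*S).round(1))
E
```

```text
block [ 451.4 -268.7   66. ] [ 450.7 -268.8   63.7]
knob [ 531.4 -267.7   71. ] [ 531.4 -267.7   70.1]
tl [ 461.3 -258.3   66. ] [ 461.2 -258.3   65.9]
tr [ 460.6 -278.5   66. ] [ 451.  -281.6   30.3]
bl [ 442.  -257.3   66. ] [ 441.6 -257.3   65. ]
br [ 441.3 -278.6   66. ] [ 419.8 -284.1    2.1]
tTL [ 588.5 -177.8   14. ] [ 588.7 -177.6   13.1]
tTR [ 607.1 -293.8   14. ] [ 6.098e+02 -2.955e+02  2.000e-01]
tBR [ 414.2 -319.5   14. ] [ 414.2 -319.5   14.2]
tBL [ 397.3 -207.9   14. ] [ 396.7 -207.7   12.6]
```

Run:
```python
from h import *
plan([451.3,-268.2,110],-90.5,n=5)
```

```text
n 5 dh 0.062 tilt [0.008 0.004 0.   ] d [  -1.6  -18.3 -114.7]
[{"rx": 0.0015, "ry": 0.0007, "rz": -0.0125, "tx": 0.0037, "ty": 0.0001, "tz": 0.0229, "grip": 1.0}, {"rx": 0.0015, "ry": 0.0007, "rz": -0.0125, "tx": 0.0037, "ty": 0.0001, "tz": 0.0229, "grip": 1.0}, {"rx": 0.0015, "ry": 0.0007, "rz": -0.0125, "tx": 0.0037, "ty": 0.0002, "tz": 0.0229, "grip": 1.0}, {"rx": 0.0015, "ry": 0.0007, "rz": -0.0125, "tx": 0.0037, "ty": 0.0002, "tz": 0.0229, "grip": 1.0}, {"rx": 0.0015, "ry": 0.0007, "rz": -0.0125, "tx": 0.0037, "ty": 0.0002, "tz": 0.0229, "grip": 1.0}]
```

Emit:
{"method": "arm_command", "body": {"moves": [{"rx": 0.0015,"ry": 0.001,"rz": -0.012,"tx": 0.0037,"ty": 0.0001,"tz": 0.022,"grip": 1.0},{"rx": 0.0015,"ry": 0.001,"rz": -0.012,"tx": 0.0037,"ty": 0.0001,"tz": 0.022,"grip": 1.0},{"rx": 0.0015,"ry": 0.001,"rz": -0.012,"tx": 0.0037,"ty": 0.0002,"tz": 0.022,"grip": 0.7},{"rx": 0.0015,"ry": 0.001,"rz": -0.012,"tx": 0.0037,"ty": 0.0002,"tz": 0.022,"grip": 0.7},{"rx": 0.0015,"ry": 0.001,"rz": -0.012,"tx": 0.0037,"ty": 0.0002,"tz": 0.022,"grip": 0.7},{"rx": 0,"ry": 0,"rz": 0,"tx": 0,"ty": 0,"tz": 0,"grip": 0.7}]}}

```text
t: 2.0
position: [447.2, -276.0, 112.0]
tcp_rot: [-0.702, 0.713, -0.002, -0.003]
wrist_force: [-0.5, 0.1, 0.2]
finger_gap: 59.6
```

Run:
```python
from h import *
st()
plan([451.3,-268.2,47],-90.5,n=4,grip=.7)
```

```text
t 2.0 pos [ 447.2 -276.   112. ] xaxis [-0.016 -1.     0.007] z [-0.    -0.007 -1.   ] F [-0.5  0.1  0.2] M [0.01 0.04 0.03] gap 59.601874430559356
n 4 dh 0.007 tilt [ 0.    -0.007 -0.   ] d [  4.1   7.8 -65. ]
[{"rx": 0.0001, "ry": -0.0019, "rz": -0.0017, "tx": -0.002, "ty": -0.001, "tz": 0.0162, "grip": 0.7}, {"rx": 0.0001, "ry": -0.0019, "rz": -0.0017, "tx": -0.002, "ty": -0.001, "tz": 0.0162, "grip": 0.7}, {"rx": 0.0001, "ry": -0.0019, "rz": -0.0017, "tx": -0.002, "ty": -0.001, "tz": 0.0162, "grip": 0.7}, {"rx": 0.0001, "ry": -0.0019, "rz": -0.0017, "tx": -0.002, "ty": -0.001, "tz": 0.0162, "grip": 0.7}]
```

Emit:
{"method": "arm_command", "body": {"moves": [{"rx": 0,"ry": -0.004,"rz": 0,"tx": -0.004,"ty": -0.002,"tz": 0.01,"grip": 0.7},{"rx": 0,"ry": -0.003,"rz": 0,"tx": -0.003,"ty": -0.002,"tz": 0.01,"grip": 0.7},{"rx": 0,"ry": 0,"rz": 0,"tx": 0,"ty": 0,"tz": 0,"grip": 0.7},{"rx": 0,"ry": 0,"rz": 0,"tx": 0,"ty": 0,"tz": 0,"grip": 0.7}]}}

```text
t: 2.4
position: [452.0, -270.7, 92.5]
tcp_rot: [-0.701, 0.714, -0.002, 0.0]
wrist_force: [0.7, 0.5, -0.7]
finger_gap: 59.7
```

Run:
```python
from h import *
st()
plan([451.3,-268.2,47],-90.5,n=3,grip=.7)
```

```text
t 2.4 pos [ 452.  -270.7   92.5] xaxis [-0.019 -1.     0.002] z [ 0.002 -0.002 -1.   ] F [ 0.7  0.5 -0.7] M [ 0.01 -0.03 -0.02] gap 59.73525623372809
n 3 dh 0.01 tilt [-0.002 -0.002  0.   ] d [ -0.7   2.5 -45.5]
[{"rx": -0.0008, "ry": -0.0007, "rz": -0.0033, "tx": -0.0008, "ty": 0.0003, "tz": 0.0152, "grip": 0.7}, {"rx": -0.0008, "ry": -0.0007, "rz": -0.0033, "tx": -0.0008, "ty": 0.0003, "tz": 0.0152, "grip": 0.7}, {"rx": -0.0008, "ry": -0.0007, "rz": -0.0033, "tx": -0.0008, "ty": 0.0003, "tz": 0.0152, "grip": 0.7}]
```

Emit:
{"method": "arm_command", "body": {"moves": [{"rx": 0,"ry": 0,"rz": 0,"tx": -0.001,"ty": 0,"tz": 0.016,"grip": 0.6},{"rx": 0,"ry": 0,"rz": 0,"tx": -0.001,"ty": 0,"tz": 0.016,"grip": 0.6},{"rx": 0,"ry": 0,"rz": 0,"tx": -0.0005,"ty": 0,"tz": 0.012,"grip": 0.6},{"rx": 0,"ry": 0,"rz": 0,"tx": 0,"ty": 0,"tz": 0,"grip": 0.5}], "squeeze": 70}}

```text
t: 2.8
position: [455.2, -269.0, 50.2]
tcp_rot: [-0.701, 0.713, -0.005, 0.001]
wrist_force: [0.2, 0.6, 0.4]
finger_gap: 42.8
```

Run:
```python
from h import *
st()
c=cam('wrist')
cv2.imwrite('pics/f.png',cv2.resize(c['image'],(640,480)))
```

```text
t 2.8 pos [ 455.2 -269.    50.2] xaxis [-0.017 -1.     0.006] z [ 0.009 -0.006 -1.   ] F [0.2 0.6 0.4] M [ 0.02 -0.    0.03] gap 42.77128479253277
```

View pics/f.png

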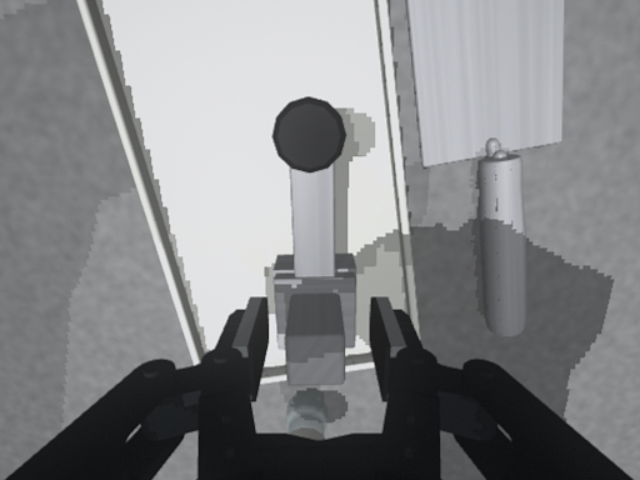

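The block sits centred between the pads across the opening. I'll check the fore-aft alignment from depth.

```bash
cat >> h.py <<'E'
def cloud(c):
    E=np.array(c['extrinsics']); d=c['range_z']; v,u=np.mgrid[:d.shape[0],:d.shape[1]]
    P=np.stack([(u-c['cx'])/c['fx']*d,-(v-c['cy'])/c['fy']*d,-d],-1)@E[:3,:3].T+E[:3,3]; P[d==0]=np.nan; return P
E
python3 - <<'E'
from h import *
c=dict(np.load('last_wrist.npz')); P=cloud(c)
for v in range(236,312,5): print(v,P[v,253].round(1))
for u in range(222,290,5): print(u,P[300,u].round(1))
k=P[85:130,215:280].reshape(-1,3); k=k[k[:,2]>67]; print('knob',k.min(0),k.max(0),np.median(k,0))
E
```

```text
236 [ 462.  -268.4   34.1]
241 [ 461.9 -268.4   39.8]
246 [ 461.7 -268.4   44.7]
251 [ 461.8 -268.4   49.9]
256 [ 462.3 -268.4   55.6]
261 [ 462.4 -268.4   60.2]
266 [ 461.5 -268.4   62.9]
271 [ 460.6 -268.4   65.6]
276 [ 457.6 -268.3   65. ]
281 [ 455.5 -268.3   65.7]
286 [ 452.9 -268.2   65.7]
291 [ 450.1 -268.2   65.6]
296 [ 446.9 -268.1   64.9]
301 [ 445.3 -268.1   66.4]
306 [ 442.5 -268.    66.4]
311 [ 383.4 -266.9   -0.7]
222 [ 404.1 -246.6   12.9]
227 [ 404.2 -249.9   13.1]
232 [ 445.9 -258.5   66.2]
237 [ 445.  -260.7   65.1]
242 [ 445.1 -263.    65.3]
247 [ 445.1 -265.3   65.4]
252 [ 445.1 -267.6   65.5]
257 [ 445.2 -269.9   65.7]
262 [ 445.  -272.2   65.4]
267 [ 444.8 -274.6   65.3]
272 [ 445.6 -276.8   66.3]
277 [ 392.9 -284.5   -0.4]
282 [ 392.7 -288.1   -0.5]
287 [ 392.5 -291.7   -0.7]
knob [ 523.22136187 -278.13685275   67.00431595] [ 538.95865908 -256.4112527    72.72488992] [ 531.3592564  -267.38356082   70.40621435]
```

Emit:
{"method": "arm_command", "body": {"moves": [{"rx": -0.009,"ry": -0.006,"rz": 0,"tx": 0,"ty": 0.0037,"tz": 0.003,"grip": 0.5},{"rx": 0,"ry": 0,"rz": 0,"tx": 0,"ty": 0,"tz": 0,"grip": 0.5},{"rx": 0,"ry": 0,"rz": 0,"tx": 0,"ty": 0,"tz": 0,"grip": 0},{"rx": 0,"ry": 0,"rz": 0,"tx": 0,"ty": 0,"tz": 0,"grip": 0},{"rx": 0,"ry": 0,"rz": 0,"tx": 0,"ty": 0,"tz": 0,"grip": 0},{"rx": 0,"ry": 0,"rz": 0,"tx": 0,"ty": 0,"tz": 0,"grip": 0}], "squeeze": 80}}

```text
t: 3.45
position: [452.7, -269.8, 49.5]
tcp_rot: [-0.701, 0.713, -0.002, 0.001]
wrist_force: [-1.1, 0.2, -1.5]
finger_gap: 20.6
```

Run:
```python
from h import *
s=st(); p=s['position']
plan([p[0],p[1],190],None,n=5,grip=0)
```

```text
t 3.45 pos [ 452.7 -269.8   49.5] xaxis [-0.017 -1.     0.001] z [ 0.004 -0.001 -1.   ] F [-1.1  0.2 -1.5] M [-0.04 -0.12  0.03] gap 20.590604378022658
n 5 dh 0 tilt [-0.004 -0.001  0.   ] d [  0.    0.  140.5]
[{"rx": -0.0008, "ry": -0.0002, "rz": 0.0, "tx": 0.0, "ty": 0.0, "tz": -0.0281, "grip": 0.0}, {"rx": -0.0008, "ry": -0.0002, "rz": 0.0, "tx": 0.0, "ty": 0.0, "tz": -0.0281, "grip": 0.0}, {"rx": -0.0008, "ry": -0.0002, "rz": 0.0, "tx": 0.0, "ty": 0.0, "tz": -0.0281, "grip": 0.0}, {"rx": -0.0008, "ry": -0.0002, "rz": 0.0, "tx": 0.0, "ty": 0.0, "tz": -0.0281, "grip": 0.0}, {"rx": -0.0008, "ry": -0.0002, "rz": 0.0, "tx": 0.0, "ty": 0.0, "tz": -0.0281, "grip": 0.0}]
```

Emit:
{"method": "arm_command", "body": {"moves": [{"rx": 0,"ry": 0,"rz": 0,"tx": 0,"ty": 0,"tz": -0.015,"grip": 0},{"rx": 0,"ry": 0,"rz": 0,"tx": 0,"ty": 0,"tz": -0.036,"grip": 0},{"rx": 0,"ry": 0,"rz": 0,"tx": 0,"ty": 0,"tz": -0.036,"grip": 0},{"rx": 0,"ry": 0,"rz": 0,"tx": 0,"ty": 0,"tz": -0.036,"grip": 0},{"rx": 0,"ry": 0,"rz": 0,"tx": 0,"ty": 0,"tz": -0.036,"grip": 0},{"rx": 0,"ry": 0,"rz": 0,"tx": 0,"ty": 0,"tz": -0.015,"grip": 0},{"rx": 0,"ry": 0,"rz": 0,"tx": 0,"ty": 0,"tz": 0,"grip": 0}]}}

```text
t: 4.15
position: [447.7, -268.5, 225.3]
tcp_rot: [-0.701, 0.714, 0.005, -0.002]
wrist_force: [0.2, 0.2, -3.1]
finger_gap: 20.7
```

Run:
```python
from h import *
st()
plan([575,-20,235],100,n=24,grip=0)
```

```text
t 4.15 pos [ 447.7 -268.5  225.3] xaxis [-0.018 -1.    -0.004] z [-0.01   0.004 -1.   ] F [ 0.2  0.2 -3.1] M [-0.02  0.05  0.02] gap 20.749879592124476
n 24 dh 3.334 tilt [0.01  0.004 0.   ] d [127.3 248.5   9.7]
[{"rx": 0.0004, "ry": 0.0002, "rz": -0.1389, "tx": -0.0104, "ty": -0.0051, "tz": -0.0004, "grip": 0.0}, {"rx": 0.0004, "ry": 0.0002, "rz": -0.1389, "tx": -0.0096, "ty": -0.0065, "tz": -0.0004, "grip": 0.0}, {"rx": 0.0004, "ry": 0.0002, "rz": -0.1389, "tx": -0.0086, "ty": -0.0078, "tz": -0.0004, "grip": 0.0}, {"rx": 0.0004, "ry": 0.0002, "rz": -0.1389, "tx": -0.0075, "ty": -0.0089, "tz": -0.0004, "grip": 0.0}, {"rx": 0.0004, "ry": 0.0002, "rz": -0.1389, "tx": -0.0062, "ty": -0.0099, "tz": -0.0004, "grip": 0.0}, {"rx": 0.0004, "ry": 0.0002, "rz": -0.1389, "tx": -0.0048, "ty": -0.0106, "tz": -0.0004, "grip": 0.0}, {"rx": 0.0004, "ry": 0.0002, "rz": -0.1389, "tx": -0.0032, "ty": -0.0112, "tz": -0.0004, "grip": 0.0}, {"rx": 0.0004, "ry": 0.0002, "rz": -0.1389, "tx": -0.0017, "ty": -0.0115, "tz": -0.0004, "grip": 0.0}, {"rx": 0.0004, "ry": 0.0002, "rz": -0.1389, "tx": -0.0, "ty": 
[... 861 characters left out ...]
.0004, "ry": 0.0002, "rz": -0.1389, "tx": 0.011, "ty": -0.0037, "tz": -0.0004, "grip": 0.0}, {"rx": 0.0004, "ry": 0.0002, "rz": -0.1389, "tx": 0.0114, "ty": -0.0021, "tz": -0.0004, "grip": 0.0}, {"rx": 0.0004, "ry": 0.0002, "rz": -0.1389, "tx": 0.0116, "ty": -0.0005, "tz": -0.0004, "grip": 0.0}, {"rx": 0.0004, "ry": 0.0002, "rz": -0.1389, "tx": 0.0116, "ty": 0.0011, "tz": -0.0004, "grip": 0.0}, {"rx": 0.0004, "ry": 0.0002, "rz": -0.1389, "tx": 0.0113, "ty": 0.0027, "tz": -0.0004, "grip": 0.0}, {"rx": 0.0004, "ry": 0.0002, "rz": -0.1389, "tx": 0.0108, "ty": 0.0042, "tz": -0.0004, "grip": 0.0}, {"rx": 0.0004, "ry": 0.0002, "rz": -0.1389, "tx": 0.0102, "ty": 0.0057, "tz": -0.0004, "grip": 0.0}]
```

Emit:
{"method": "arm_command", "body": {"moves": [{"rx": 0.001,"ry": 0,"rz": -0.139,"tx": -0.0104,"ty": -0.0051,"tz": 0,"grip": 0},{"rx": 0.001,"ry": 0,"rz": -0.139,"tx": -0.0096,"ty": -0.0065,"tz": 0,"grip": 0},{"rx": 0.001,"ry": 0,"rz": -0.139,"tx": -0.0086,"ty": -0.0078,"tz": 0,"grip": 0},{"rx": 0.001,"ry": 0,"rz": -0.139,"tx": -0.0075,"ty": -0.0089,"tz": 0,"grip": 0},{"rx": 0,"ry": 0,"rz": -0.139,"tx": -0.0062,"ty": -0.0099,"tz": 0,"grip": 0},{"rx": 0,"ry": 0,"rz": -0.139,"tx": -0.0048,"ty": -0.0106,"tz": 0,"grip": 0},{"rx": 0,"ry": 0,"rz": -0.139,"tx": -0.0032,"ty": -0.0112,"tz": 0,"grip": 0},{"rx": 0,"ry": 0,"rz": -0.139,"tx": -0.0017,"ty": -0.0115,"tz": 0,"grip": 0},{"rx": 0,"ry": 0,"rz": -0.139,"tx": 0,"ty": -0.0116,"tz": 0,"grip": 0},{"rx": 0,"ry": 0,"rz": -0.139,"tx": 0.0016,"ty": -0.0115,"tz": 0,"grip": 0},{"rx": 0,"ry": 0,"rz": -0.139,"tx": 0.0031,"ty": -0.0112,"tz": 0,"grip": 0},{"rx": 0,"ry": 0,"rz": -0.139,"tx": 0.0047,"ty": -0.0107,"tz": 0,"grip": 0}]}}

```text
t: 5.35
position: [493.7, -137.8, 203.5]
tcp_rot: [0.997, 0.071, -0.023, -0.011]
wrist_force: [-0.0, 0.7, -4.4]
finger_gap: 20.7
```

Run:
```python
from h import *
print(st()['qpos'].round(2))
plan([575,-15,235],100,n=12,grip=0)
```

```text
t 5.35 pos [ 493.7 -137.8  203.5] xaxis [ 0.989  0.141 -0.044] z [-0.047  0.018 -0.999] F [-0.   0.7 -4.4] M [-0.07 -0.08  0.06] gap 20.674358795949107
[ 0.54  0.5  -0.46  1.82  0.25  0.93  0.11]
n 12 dh 1.603 tilt [-0.024  0.044 -0.001] d [ 81.3 122.8  31.5]
[{"rx": -0.002, "ry": 0.0037, "rz": -0.1336, "tx": 0.0082, "ty": -0.0092, "tz": -0.0026, "grip": 0.0}, {"rx": -0.002, "ry": 0.0037, "rz": -0.1336, "tx": 0.0093, "ty": -0.008, "tz": -0.0026, "grip": 0.0}, {"rx": -0.002, "ry": 0.0037, "rz": -0.1336, "tx": 0.0103, "ty": -0.0067, "tz": -0.0026, "grip": 0.0}, {"rx": -0.002, "ry": 0.0037, "rz": -0.1336, "tx": 0.0111, "ty": -0.0053, "tz": -0.0026, "grip": 0.0}, {"rx": -0.002, "ry": 0.0037, "rz": -0.1336, "tx": 0.0117, "ty": -0.0037, "tz": -0.0026, "grip": 0.0}, {"rx": -0.002, "ry": 0.0037, "rz": -0.1336, "tx": 0.0121, "ty": -0.0021, "tz": -0.0026, "grip": 0.0}, {"rx": -0.002, "ry": 0.0037, "rz": -0.1336, "tx": 0.0123, "ty": -0.0005, "tz": -0.0026, "grip": 0.0}, {"rx": -0.002, "ry": 0.0037, "rz": -0.1336, "tx": 0.0122, "ty": 0.0011, "tz": -0.0026, "grip": 0.0}, {"rx": -0.002, "ry": 0.0037, "rz": -0.1336, "tx": 0.012, "ty": 0.0027, "tz": -0.0026, "grip": 0.0}, {"rx": -0.002, "ry": 0.0037, "rz": -0.1336, "tx": 0.0115, "ty": 0.0043, "tz": -0.0026, "grip": 0.0}, {"rx": -0.002, "ry": 0.0037, "rz": -0.1336, "tx": 0.0108, "ty": 0.0058, "tz": -0.0026, "grip": 0.0}, {"rx": -0.002, "ry": 0.0037, "rz": -0.1336, "tx": 0.0099, "ty": 0.0072, "tz": -0.0026, "grip": 0.0}]
```

Emit:
{"method": "arm_command", "body": {"moves": [{"rx": -0.002,"ry": 0.004,"rz": -0.134,"tx": 0.0082,"ty": -0.0092,"tz": -0.0045,"grip": 0},{"rx": -0.002,"ry": 0.004,"rz": -0.134,"tx": 0.0093,"ty": -0.008,"tz": -0.0045,"grip": 0},{"rx": -0.002,"ry": 0.004,"rz": -0.134,"tx": 0.0103,"ty": -0.0067,"tz": -0.0045,"grip": 0},{"rx": -0.002,"ry": 0.004,"rz": -0.134,"tx": 0.011,"ty": -0.0053,"tz": -0.0045,"grip": 0},{"rx": -0.002,"ry": 0.004,"rz": -0.134,"tx": 0.0117,"ty": -0.0037,"tz": -0.0045,"grip": 0},{"rx": -0.002,"ry": 0.004,"rz": -0.134,"tx": 0.012,"ty": -0.0021,"tz": -0.0045,"grip": 0},{"rx": -0.002,"ry": 0.004,"rz": -0.134,"tx": 0.0123,"ty": -0.0005,"tz": -0.0045,"grip": 0},{"rx": -0.002,"ry": 0.004,"rz": -0.134,"tx": 0.0122,"ty": 0.001,"tz": -0.0045,"grip": 0},{"rx": -0.002,"ry": 0.004,"rz": -0.134,"tx": 0.012,"ty": 0.0027,"tz": -0.0045,"grip": 0},{"rx": -0.002,"ry": 0.004,"rz": -0.134,"tx": 0.0115,"ty": 0.0043,"tz": -0.0045,"grip": 0},{"rx": -0.002,"ry": 0.004,"rz": -0.134,"tx": 0.0108,"ty": 0.0058,"tz": -0.0045,"grip": 0},{"rx": 0,"ry": 0,"rz": 0,"tx": 0,"ty": 0,"tz": 0,"grip": 0}]}}

```text
t: 6.55
position: [554.9, -22.1, 229.2]
tcp_rot: [0.668, 0.744, 0.001, -0.034]
wrist_force: [-0.4, 0.4, -3.9]
finger_gap: 20.8
```

Run:
```python
from h import *
print(st()['qpos'].round(2))
c=cam('wrist'); print(pix(c,[575,56,118]))
cv2.imwrite('pics/g.png',cv2.resize(c['image'],(800,600)))
```

```text
t 6.55 pos [554.9 -22.1 229.2] xaxis [-0.106  0.993  0.052] z [-0.05   0.047 -0.998] F [-0.4  0.4 -3.9] M [-0.06 -0.14  0.01] gap 20.76954155379296
[ 0.56  0.65 -0.9   1.66  0.48  1.13  1.21]
(np.float64(333.2874603130736), np.float64(224.76442744770998))
```

View pics/g.png

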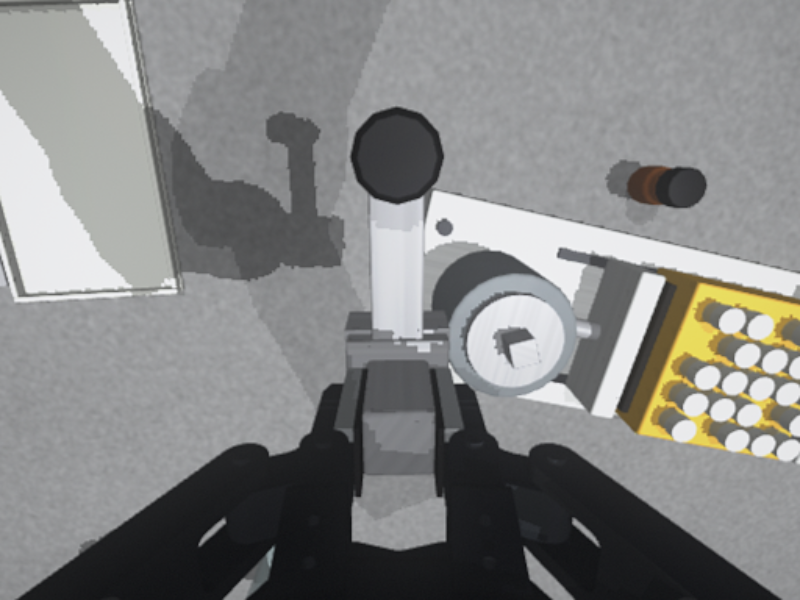

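The spindle is visible at about (522,352) with its sides clear; its top square is next to a darker side face. I'll measure it from a crop.

Run:
```python
from h import *
c=dict(np.load('last_wrist.npz')); im=c['image']
u0,v0=290,180; cv2.imwrite('pics/h.png',cv2.resize(im[v0:v0+80,u0:u0+90],None,fx=7,fy=7,interpolation=cv2.INTER_CUBIC))
P=cloud(c)
sub=P[180:270,280:380]; m=sub[...,2]>112; q=sub[m]; print(m.sum(),q.mean(0),q.min(0),q.max(0))
r=cv2.minAreaRect(q[:,:2].astype(np.float32)); print(r)
m=(abs(sub[...,2]-100)<5); q=sub[m]; print('shoulder',cv2.minEnclosingCircle(q[:,:2].astype(np.float32)),np.median(q[:,2]))
```

```text
1316 [551.21089395   9.54108407 201.41770671] [533.71065049 -14.06610754 112.08279837] [585.7043563   67.51719628 253.5699087 ]
((558.3433227539062, 29.048009872436523), (89.05892181396484, 21.32358169555664), 58.59282302856445)
shoulder ((576.1614990234375, 58.02543258666992), 30.48390007019043) 99.49431247815312
```

View pics/h.png

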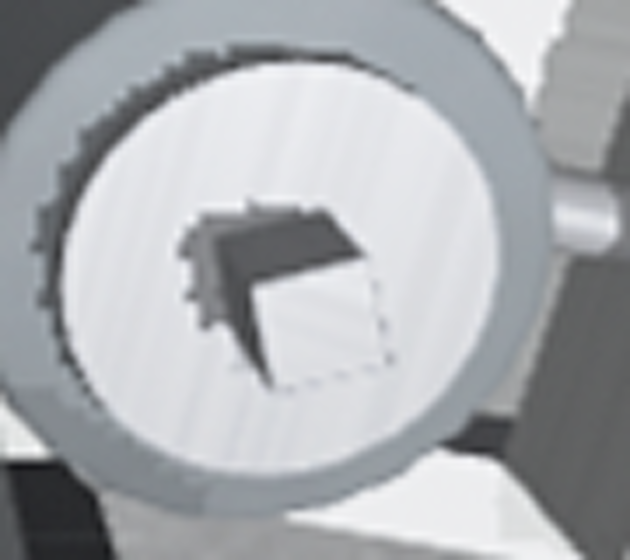

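The top face corners in the crop are (253,288), (365,255), (393,360) and (275,389).

Run:
```python
from h import *
c=dict(np.load('last_wrist.npz'))
C=np.array([onplane(c,290+(u-3)/7,180+(v-3)/7,118) for u,v in [(253,288),(365,255),(393,360),(275,389)]])
print(C.round(1),C.mean(0))
d=np.roll(C,-1,0)-C; print(np.degrees(np.arctan2(d[:,1],d[:,0])).round(1), np.linalg.norm(d,axis=1))
sp=C.mean(0)
s=st()
# block pose in the hand: top at z?
P=cloud(c); b=P[250:300,215:300].reshape(-1,3); 
# knob & block centre dirs from picture
k=P[75:125,228:280].reshape(-1,3);k=k[k[:,2]>235]; print('knob',np.median(k,0))
Rm=R.from_quat(s['tcp_rot'])
for n,p in [('knob',np.median(k,0))]: print(n,Rm.inv().apply(p-s['position']).round(1))
print('spindle in tool',Rm.inv().apply(sp-s['position']).round(1))
```

```text
[[571.8  48.5 118. ]
 [566.1  62.  118. ]
 [580.   68.4 118. ]
 [585.3  53.8 118. ]] [575.78531283  58.18012859 118.        ]
[ 112.7   24.6  -70.1 -158.7] [14.66318278 15.27251627 15.53907345 14.50642555]
t 6.6 pos [554.  -23.6 228.4] xaxis [-0.103  0.993  0.05 ] z [-0.052  0.045 -0.998] F [ 0.5 -1.1 -4.2] M [-0.08 -0.11  0.04] gap 20.50347197658415
knob [478.08104229 -32.28582976 253.02622124]
knob [  0.4 -77.5 -20.9]
spindle in tool [ 73.5  35.5 112.7]
```

Run:
```python
from h import *
plan([574.5,57.5,195],112,n=4,grip=0)
```

```text
n 4 dh 0.281 tilt [-0.048 -0.05   0.001] d [ 20.5  81.1 -33.4]
[{"rx": -0.0119, "ry": -0.0124, "rz": -0.0702, "tx": 0.0196, "ty": 0.0072, "tz": 0.0084, "grip": 0.0}, {"rx": -0.0119, "ry": -0.0124, "rz": -0.0702, "tx": 0.0191, "ty": 0.0086, "tz": 0.0084, "grip": 0.0}, {"rx": -0.0119, "ry": -0.0124, "rz": -0.0702, "tx": 0.0184, "ty": 0.0099, "tz": 0.0084, "grip": 0.0}, {"rx": -0.0119, "ry": -0.0124, "rz": -0.0702, "tx": 0.0177, "ty": 0.0111, "tz": 0.0084, "grip": 0.0}]
```

Emit:
{"method": "arm_command", "body": {"moves": [{"rx": -0.012,"ry": -0.0125,"rz": -0.07,"tx": 0.0196,"ty": 0.0072,"tz": 0.007,"grip": 0},{"rx": -0.012,"ry": -0.0125,"rz": -0.07,"tx": 0.019,"ty": 0.0086,"tz": 0.007,"grip": 0},{"rx": -0.012,"ry": -0.0125,"rz": -0.07,"tx": 0.0184,"ty": 0.0099,"tz": 0.007,"grip": 0},{"rx": -0.012,"ry": -0.0125,"rz": -0.07,"tx": 0.0177,"ty": 0.011,"tz": 0.007,"grip": 0},{"rx": 0,"ry": 0,"rz": 0,"tx": 0,"ty": 0,"tz": 0,"grip": 0},{"rx": 0,"ry": 0,"rz": 0,"tx": 0,"ty": 0,"tz": 0,"grip": 0}]}}

```text
t: 7.2
position: [569.5, 49.7, 192.0]
tcp_rot: [0.566, 0.825, -0.004, -0.002]
wrist_force: [0.7, -0.5, -4.5]
finger_gap: 21.1
```

Run:
```python
from h import *
print(st()['qpos'].round(2))
plan([574.5,57.5,172],112,n=1,grip=0)
```

```text
t 7.2 pos [569.5  49.7 192. ] xaxis [-0.36   0.933 -0.001] z [-0.008 -0.004 -1.   ] F [ 0.7 -0.5 -4.5] M [-0.06 -0.08 -0.  ] gap 21.148516366486305
[ 0.4   0.7  -0.9   1.7   0.62  1.06  1.24]
n 1 dh 0.016 tilt [-0.009  0.001 -0.   ] d [  5.    7.8 -20. ]
[{"rx": -0.0091, "ry": 0.0012, "rz": -0.0159, "tx": 0.0055, "ty": 0.0075, "tz": 0.02, "grip": 0.0}]
```

Emit:
{"method": "arm_command", "body": {"moves": [{"rx": -0.009,"ry": 0.001,"rz": -0.016,"tx": 0.0055,"ty": 0.0075,"tz": 0.008,"grip": 0},{"rx": 0,"ry": 0,"rz": 0,"tx": 0,"ty": 0,"tz": 0.008,"grip": 0},{"rx": 0,"ry": 0,"rz": 0,"tx": 0,"ty": 0,"tz": 0,"grip": 0},{"rx": 0,"ry": 0,"rz": 0,"tx": 0,"ty": 0,"tz": 0,"grip": 0}]}}

```text
t: 7.6
position: [574.3, 53.3, 172.9]
tcp_rot: [0.562, 0.827, -0.002, -0.0]
wrist_force: [-0.3, 0.2, -3.4]
finger_gap: 20.7
```

Run:
```python
from h import *
st()
plan([574.5,57.5,164],112,n=1,grip=0)
c=cam('wrist'); P=cloud(c); print(pix(c,[575.9,58.1,118]))
cv2.imwrite('pics/i.png',c['image'][150:384,140:400].repeat(2,0).repeat(2,1))
```

```text
t 7.6 pos [574.3  53.3 172.9] xaxis [-0.367  0.93  -0.002] z [-0.003 -0.003 -1.   ] F [-0.3  0.2 -3.4] M [ 0.03 -0.04  0.02] gap 20.712038411939965
n 1 dh 0.008 tilt [-0.004  0.002 -0.   ] d [ 0.2  4.2 -8.9]
[{"rx": -0.0037, "ry": 0.0023, "rz": -0.008, "tx": 0.0038, "ty": 0.0017, "tz": 0.0089, "grip": 0.0}]
(np.float64(261.0253879842856), np.float64(221.83427859104114))
```

Emit:
{"method": "arm_command", "body": {"moves": [{"rx": -0.004,"ry": 0.002,"rz": -0.008,"tx": 0.004,"ty": 0.0017,"tz": 0.002,"grip": 0},{"rx": 0,"ry": 0,"rz": 0,"tx": 0,"ty": 0,"tz": 0.001,"grip": 0},{"rx": 0,"ry": 0,"rz": 0,"tx": 0,"ty": 0,"tz": 0,"grip": 0},{"rx": 0,"ry": 0,"rz": 0,"tx": 0,"ty": 0,"tz": 0,"grip": 0}]}}

```text
t: 8.05
position: [574.7, 57.4, 170.2]
tcp_rot: [0.56, 0.829, 0.0, 0.001]
wrist_force: [1.1, 0.7, -3.7]
finger_gap: 20.7
```

Run:
```python
from h import *
st()
plan([574.5,57.5,164],112,n=1,grip=0)
```

```text
t 8.05 pos [574.7  57.4 170.2] xaxis [-0.374  0.927 -0.001] z [ 0.002 -0.    -1.   ] F [ 1.1  0.7 -3.7] M [ 0.   -0.04 -0.02] gap 20.71230898616007
n 1 dh 0.001 tilt [0.001 0.001 0.   ] d [-0.2  0.1 -6.2]
[{"rx": 0.0014, "ry": 0.0008, "rz": -0.0008, "tx": 0.0002, "ty": -0.0001, "tz": 0.0062, "grip": 0.0}]
```

Emit:
{"method": "arm_command", "body": {"moves": [{"rx": 0,"ry": 0,"rz": 0,"tx": 0,"ty": 0,"tz": 0.003,"grip": 0},{"rx": 0,"ry": 0,"rz": 0,"tx": 0,"ty": 0,"tz": 0.002,"grip": 0},{"rx": 0,"ry": 0,"rz": 0,"tx": 0,"ty": 0,"tz": 0.002,"grip": 0},{"rx": 0,"ry": 0,"rz": 0,"tx": 0,"ty": 0,"tz": 0.002,"grip": 0},{"rx": 0,"ry": 0,"rz": 0,"tx": 0,"ty": 0,"tz": 0.002,"grip": 0}]}}

```text
t: 8.55
position: [575.0, 57.6, 158.8]
tcp_rot: [0.56, 0.829, 0.001, 0.001]
wrist_force: [-0.1, 0.1, -3.3]
finger_gap: 20.7
```

Run:
```python
from h import *
st()
plan([574.5,57.5,145.5],112,n=1,grip=0)
```

```text
t 8.55 pos [575.   57.6 158.8] xaxis [-0.374  0.928 -0.001] z [ 0.002  0.    -1.   ] F [-0.1  0.1 -3.3] M [-0.   -0.04  0.02] gap 20.683742013086295
n 1 dh 0.001 tilt [0.002 0.001 0.   ] d [ -0.5  -0.1 -13.3]
[{"rx": 0.0024, "ry": 0.0007, "rz": -0.0009, "tx": 0.0, "ty": -0.0005, "tz": 0.0133, "grip": 0.0}]
```

It went past the resting height of about 163.5 with no contact, so the socket is on the square. I'll keep lowering.

Emit:
{"method": "arm_command", "body": {"moves": [{"rx": 0,"ry": 0,"rz": 0,"tx": 0,"ty": 0,"tz": 0.003,"grip": 0},{"rx": 0,"ry": 0,"rz": 0,"tx": 0,"ty": 0,"tz": 0.003,"grip": 0},{"rx": 0,"ry": 0,"rz": 0,"tx": 0,"ty": 0,"tz": 0.003,"grip": 0},{"rx": 0,"ry": 0,"rz": 0,"tx": 0,"ty": 0,"tz": 0.002,"grip": 0},{"rx": 0,"ry": 0,"rz": 0,"tx": 0,"ty": 0,"tz": 0.0015,"grip": 0}]}}

```text
t: 9.05
position: [575.1, 57.6, 145.5]
tcp_rot: [0.56, 0.829, 0.001, 0.001]
wrist_force: [-2.0, -1.3, 7.8]
finger_gap: 20.2
```

Run:
```python
from h import *
print(st()['qpos'])
```

```text
t 9.05 pos [575.1  57.6 145.5] xaxis [-0.374  0.928 -0.001] z [ 0.002  0.    -1.   ] F [-2.  -1.3  7.8] M [-0.25  0.66  0.04] gap 20.20798452922745
[ 0.36601931  0.7584445  -0.85824991  1.73682968  0.68351572  0.97047266
  1.19103384]
```

Emit:
{"method": "arm_command", "body": {"moves": [{"rx": 0,"ry": 0,"rz": 0.1,"tx": 0,"ty": 0,"tz": 0,"grip": 0},{"rx": 0,"ry": 0,"rz": 0.1,"tx": 0,"ty": 0,"tz": 0,"grip": 0},{"rx": 0,"ry": 0,"rz": 0.1,"tx": 0,"ty": 0,"tz": 0,"grip": 0},{"rx": 0,"ry": 0,"rz": 0.1,"tx": 0,"ty": 0,"tz": 0,"grip": 0},{"rx": 0,"ry": 0,"rz": 0.1,"tx": 0,"ty": 0,"tz": 0,"grip": 0}], "squeeze": 110}}

```text
t: 9.55
position: [574.2, 59.3, 145.8]
tcp_rot: [0.751, 0.661, 0.001, 0.0]
wrist_force: [0.9, -0.5, -3.5]
finger_gap: 20.1
```

```bash
cat >> h.py <<'E'
def wind(c=(575.1,57.6)):
    s=st(); x=R.from_quat(s['tcp_rot']); m=x.as_matrix(); h=np.degrees(np.arctan2(m[1,0],m[0,0])); p=s['position']; e=np.array([c[0],c[1],145.5])-p
    print('heading',h.round(1),'q',s['qpos'].round(2),'err tool',x.inv().apply(e).round(1))
    plan(s['position'],None,1)
E
python3 - <<'E'
from h import *
wind()
E
```

```text
t 9.55 pos [574.2  59.3 145.8] xaxis [0.127 0.992 0.001] z [ 0.002  0.001 -1.   ] F [ 0.9 -0.5 -3.5] M [ 0.04 -0.08  0.47] gap 20.074973610601383
heading 82.7 q [ 0.3   0.71 -0.73  1.74  0.58  0.91  0.77] err tool [-1.5  1.1  0.3]
n 1 dh 0 tilt [ 0.002 -0.001 -0.   ] d [0. 0. 0.]
[{"rx": 0.0018, "ry": -0.0012, "rz": 0.0, "tx": 0.0, "ty": 0.0, "tz": 0.0, "grip": 1.0}]
```

Emit:
{"method": "arm_command", "body": {"moves": [{"rx": 0,"ry": 0,"rz": 0.1,"tx": 0,"ty": 0,"tz": 0,"grip": 0},{"rx": 0,"ry": 0,"rz": 0.1,"tx": 0,"ty": 0,"tz": 0,"grip": 0},{"rx": 0,"ry": 0,"rz": 0.1,"tx": 0,"ty": 0,"tz": 0,"grip": 0},{"rx": 0,"ry": 0,"rz": 0.1,"tx": 0,"ty": 0,"tz": 0,"grip": 0},{"rx": 0,"ry": 0,"rz": 0.1,"tx": 0,"ty": 0,"tz": 0,"grip": 0},{"rx": 0,"ry": 0,"rz": 0.1,"tx": 0,"ty": 0,"tz": 0,"grip": 0},{"rx": 0,"ry": 0,"rz": 0.1,"tx": 0,"ty": 0,"tz": 0,"grip": 0}]}}

```text
t: 10.25
position: [575.0, 60.4, 145.8]
tcp_rot: [0.933, 0.36, 0.003, 0.002]
wrist_force: [1.3, -0.4, -4.0]
finger_gap: 20.1
```

Run:
```python
from h import *
wind()
```

```text
t 10.25 pos [575.   60.4 145.8] xaxis [0.741 0.672 0.004] z [ 0.007 -0.002 -1.   ] F [ 1.3 -0.4 -4. ] M [-0.09 -0.07  0.44] gap 20.103434837387248
heading 42.2 q [ 0.19  0.66 -0.53  1.75  0.44  0.85  0.19] err tool [-1.8  2.2  0.3]
n 1 dh 0 tilt [ 0.006 -0.004 -0.   ] d [0. 0. 0.]
[{"rx": 0.0064, "ry": -0.0038, "rz": 0.0, "tx": 0.0, "ty": 0.0, "tz": 0.0, "grip": 1.0}]
```

Emit:
{"method": "arm_command", "body": {"moves": [{"rx": 0.002,"ry": -0.001,"rz": 0.1,"tx": 0,"ty": 0,"tz": 0,"grip": 0},{"rx": 0.002,"ry": -0.001,"rz": 0.1,"tx": 0,"ty": 0,"tz": 0,"grip": 0},{"rx": 0.002,"ry": -0.001,"rz": 0.1,"tx": 0,"ty": 0,"tz": 0,"grip": 0},{"rx": 0,"ry": 0,"rz": 0.1,"tx": 0,"ty": 0,"tz": 0,"grip": 0},{"rx": 0,"ry": 0,"rz": 0.1,"tx": 0,"ty": 0,"tz": 0,"grip": 0},{"rx": 0,"ry": 0,"rz": 0.1,"tx": 0,"ty": 0,"tz": 0,"grip": 0}]}}

```text
t: 10.85
position: [576.2, 60.7, 145.8]
tcp_rot: [0.998, 0.066, 0.003, 0.002]
wrist_force: [1.4, -1.5, -2.6]
finger_gap: 20.3
```

Run:
```python
from h import *
wind()
c=cam('top'); P=cloud(c); o=np.array([576,58]); e=np.array([.123,.992]); f=np.array([e[1],-e[0]]); d=P[...,:2]-o; Y=d@e; X=d@f; Z=P[...,2]
for y in range(96,270,2):
    m=(abs(X)<40)&(abs(Y-y)<1.0); 
    if (y<150 or y>240): print(y,m.sum(),np.nanpercentile(Z[m],[10,50,90]).round() if m.any() else '',end=' | ')
```

```text
t 10.85 pos [576.2  60.7 145.8] xaxis [0.991 0.131 0.006] z [ 0.006 -0.003 -1.   ] F [ 1.4 -1.5 -2.6] M [-0.17 -0.08  0.51] gap 20.263153202927054
heading 7.6 q [ 0.08  0.64 -0.36  1.74  0.3   0.81 -0.29] err tool [-1.5  2.9  0.3]
n 1 dh 0 tilt [ 0.004 -0.006 -0.   ] d [0. 0. 0.]
[{"rx": 0.0039, "ry": -0.0056, "rz": 0.0, "tx": 0.0, "ty": 0.0, "tz": 0.0, "grip": 1.0}]
96 55 [20. 43. 63.] | 98 17 [63. 65. 66.] | 100 18 [62. 65. 67.] | 102 17 [62. 64. 67.] | 104 21 [63. 65. 67.] | 106 21 [63. 65. 67.] | 108 25 [62. 65. 68.] | 110 23 [62. 64. 68.] | 112 19 [63. 65. 67.] | 114 3 [59. 61. 63.] | 116 2 [44. 44. 45.] | 118 5 [40. 42. 43.] | 120 66 [32. 46. 59.] | 122 20 [59. 60. 61.] | 124 23 [56. 60. 63.] | 126 29 [57. 61. 65.] | 128 20 [61. 64. 66.] | 130 23 [61. 64. 67.] | 132 17 [61. 64. 67.] | 134 24 [61. 63. 67.] | 136 33 [62. 64. 78.] | 138 28 [62. 66. 82.] | 140 28 [63. 68. 82.] | 142 25 [64. 80. 84.] | 144 25 [63. 78. 83.] | 146 21 [64. 81. 83.] | 148 19 [64. 80. 84.] | 242 16 [62. 64. 66.] | 244 22 [60. 63. 65.] | 246 10 [60. 62. 64.] | 248 0  | 250 0  | 252 0  | 254 0  | 256 1 [63. 63. 63.] | 258 126 [25. 42. 62.] | 260 29 [44. 62. 65.] | 262 24 [60. 63. 64.] | 264 24 [61. 64. 67.] | 266 22 [61. 65. 67.] | 268 23 [61. 64. 67.] |
```

Emit:
{"method": "arm_command", "body": {"moves": [{"rx": 0.002,"ry": -0.002,"rz": 0.1,"tx": 0,"ty": 0.0005,"tz": 0,"grip": 0},{"rx": 0.002,"ry": -0.002,"rz": 0.1,"tx": 0,"ty": 0.0005,"tz": 0,"grip": 0},{"rx": 0.001,"ry": -0.001,"rz": 0.1,"tx": 0,"ty": 0,"tz": 0,"grip": 0},{"rx": 0,"ry": -0.001,"rz": 0.1,"tx": 0,"ty": 0,"tz": 0,"grip": 0},{"rx": 0,"ry": 0,"rz": 0.1,"tx": 0,"ty": 0,"tz": 0,"grip": 0},{"rx": 0,"ry": 0,"rz": 0.1,"tx": 0,"ty": 0,"tz": 0,"grip": 0},{"rx": 0,"ry": 0,"rz": 0.1,"tx": 0,"ty": 0,"tz": 0,"grip": 0},{"rx": 0,"ry": 0,"rz": 0.1,"tx": 0,"ty": 0,"tz": 0,"grip": 0}]}}

```text
t: 11.7
position: [577.8, 59.9, 145.8]
tcp_rot: [0.946, -0.325, 0.003, 0.001]
wrist_force: [0.4, -1.5, -2.5]
finger_gap: 20.4
```

Run:
```python
from h import *
wind()
```

```text
t 11.7 pos [577.8  59.9 145.8] xaxis [ 0.788 -0.615  0.006] z [ 0.005 -0.004 -1.   ] F [ 0.4 -1.5 -2.5] M [-0.38 -0.13  0.51] gap 20.36340226992057
heading -38.0 q [-0.06  0.62 -0.14  1.74  0.12  0.78 -0.91] err tool [-0.7  3.5  0.3]
n 1 dh 0 tilt [ 0.    -0.006 -0.   ] d [0. 0. 0.]
[{"rx": 0.0, "ry": -0.0059, "rz": 0.0, "tx": 0.0, "ty": 0.0, "tz": 0.0, "grip": 1.0}]
```

Emit:
{"method": "arm_command", "body": {"moves": [{"rx": 0,"ry": -0.002,"rz": 0.1,"tx": 0,"ty": 0.0005,"tz": 0,"grip": 0},{"rx": 0,"ry": -0.002,"rz": 0.1,"tx": 0,"ty": 0.0005,"tz": 0,"grip": 0},{"rx": 0,"ry": -0.001,"rz": 0.1,"tx": 0,"ty": 0,"tz": 0,"grip": 0}]}}

```text
t: 12.0
position: [578.1, 59.4, 145.8]
tcp_rot: [0.887, -0.462, 0.002, 0.0]
wrist_force: [-0.2, -1.5, -2.6]
finger_gap: 19.9
```

Run:
```python
from h import *
wind()
```

```text
t 12.0 pos [578.1  59.4 145.8] xaxis [ 0.574 -0.819  0.004] z [ 0.004 -0.002 -1.   ] F [-0.2 -1.5 -2.6] M [-0.43  0.03  0.52] gap 19.884416144445908
heading -55.0 q [-0.11  0.62 -0.05  1.74  0.05  0.78 -1.14] err tool [-0.3  3.5  0.3]
n 1 dh 0 tilt [-0.002 -0.004  0.   ] d [0. 0. 0.]
[{"rx": -0.0018, "ry": -0.0039, "rz": 0.0, "tx": 0.0, "ty": 0.0, "tz": 0.0, "grip": 1.0}]
```

Emit:
{"method": "arm_command", "body": {"moves": [{"rx": 0,"ry": -0.002,"rz": 0.1,"tx": 0,"ty": 0.0005,"tz": 0,"grip": 0},{"rx": 0,"ry": -0.001,"rz": 0.1,"tx": 0,"ty": 0,"tz": 0,"grip": 0}]}}

```text
t: 12.2
position: [578.2, 58.9, 145.8]
tcp_rot: [0.837, -0.547, 0.002, -0.0]
wrist_force: [0.5, -2.0, -2.7]
finger_gap: 20.1
```

Run:
```python
from h import *
wind()
c=cam('top'); P=cloud(c); o=np.array([576,58]); e=np.array([.123,.992]); f=np.array([e[1],-e[0]]); d=P[...,:2]-o; Y=d@e; X=d@f; Z=P[...,2]
for y in range(108,276,2):
    m=(abs(X)<40)&(abs(Y-y)<1.0); 
    if (y<146 or y>240): print(y,m.sum(),np.nanpercentile(Z[m],[10,50,90]).round() if m.any() else '',end=' | ')
```

```text
t 12.2 pos [578.2  58.9 145.8] xaxis [ 0.402 -0.916  0.003] z [ 0.003 -0.001 -1.   ] F [ 0.5 -2.  -2.7] M [-0.49  0.01  0.53] gap 20.13005524979305
heading -66.3 q [-0.14  0.62  0.    1.74  0.    0.78 -1.3 ] err tool [-0.1  3.4  0.3]
n 1 dh 0 tilt [-0.003 -0.003  0.   ] d [0. 0. 0.]
[{"rx": -0.0026, "ry": -0.0027, "rz": 0.0, "tx": 0.0, "ty": 0.0, "tz": 0.0, "grip": 1.0}]
108 27 [61. 65. 68.] | 110 20 [62. 65. 67.] | 112 21 [62. 65. 67.] | 114 20 [61. 65. 69.] | 116 23 [62. 64. 68.] | 118 23 [61. 64. 68.] | 120 18 [62. 65. 67.] | 122 23 [62. 65. 67.] | 124 5 [61. 62. 65.] | 126 1 [49. 49. 49.] | 128 3 [40. 44. 45.] | 130 56 [32. 46. 60.] | 132 31 [37. 58. 61.] | 134 20 [57. 60. 62.] | 136 30 [58. 61. 65.] | 138 23 [60. 63. 65.] | 140 19 [60. 63. 67.] | 142 21 [61. 63. 67.] | 144 23 [60. 63. 66.] | 242 15 [72. 80. 84.] | 244 17 [78. 81. 84.] | 246 10 [64. 79. 82.] | 248 11 [60. 65. 68.] | 250 5 [63. 65. 66.] | 252 19 [62. 64. 66.] | 254 20 [61. 64. 66.] | 256 11 [60. 62. 64.] | 258 28 [58. 61. 65.] | 260 25 [61. 63. 65.] | 262 23 [60. 62. 65.] | 264 22 [61. 64. 67.] | 266 22 [61. 64. 67.] | 268 21 [61. 64. 67.] | 270 19 [61. 63. 66.] | 272 25 [61. 63. 65.] | 274 21 [61. 65. 66.] |
```

Emit:
{"method": "arm_command", "body": {"moves": [{"rx": 0,"ry": -0.001,"rz": 0.1,"tx": 0,"ty": 0.0005,"tz": 0,"grip": 0}]}}

```text
t: 12.35
position: [578.2, 58.7, 145.8]
tcp_rot: [0.809, -0.588, 0.002, -0.001]
wrist_force: [1.3, -1.0, -4.2]
finger_gap: 20.3
```

```bash
python3 -c "
from h import *
wind()"
```

```text
t 12.35 pos [578.2  58.7 145.8] xaxis [ 0.308 -0.951  0.003] z [ 0.004 -0.001 -1.   ] F [ 1.3 -1.  -4.2] M [-0.39 -0.3   0.5 ] gap 20.26288093352316
heading -72.0 q [-0.16  0.62  0.03  1.75 -0.02  0.78 -1.37] err tool [0.1 3.2 0.3]
n 1 dh 0 tilt [-0.004 -0.003  0.   ] d [0. 0. 0.]
[{"rx": -0.0035, "ry": -0.0026, "rz": 0.0, "tx": 0.0, "ty": 0.0, "tz": 0.0, "grip": 1.0}]
```

Emit:
{"method": "arm_command", "body": {"moves": [{"rx": 0,"ry": -0.001,"rz": 0.1,"tx": 0,"ty": 0.0005,"tz": 0,"grip": 0}]}}

```text
t: 12.45
position: [578.1, 58.4, 145.8]
tcp_rot: [0.779, -0.627, 0.002, -0.001]
wrist_force: [1.7, -1.4, -3.7]
finger_gap: 20.2
```

```bash
python3 -c "
from h import *
wind()"
```

```text
t 12.45 pos [578.1  58.4 145.8] xaxis [ 0.214 -0.977  0.002] z [ 0.005 -0.001 -1.   ] F [ 1.7 -1.4 -3.7] M [-0.43 -0.29  0.45] gap 20.245670720004934
heading -77.7 q [-0.18  0.62  0.06  1.75 -0.05  0.78 -1.45] err tool [0.2 3.2 0.3]
n 1 dh 0 tilt [-0.005 -0.002  0.   ] d [0. 0. 0.]
[{"rx": -0.0046, "ry": -0.0021, "rz": 0.0, "tx": 0.0, "ty": 0.0, "tz": 0.0, "grip": 1.0}]
```

Emit:
{"method": "arm_command", "body": {"moves": [{"rx": 0,"ry": -0.001,"rz": 0.08,"tx": 0,"ty": 0.0005,"tz": 0,"grip": 0},{"rx": 0,"ry": 0,"rz": 0.08,"tx": 0,"ty": 0,"tz": 0,"grip": 0}]}}

```text
t: 12.65
position: [578.1, 58.2, 145.8]
tcp_rot: [0.728, -0.685, 0.003, -0.001]
wrist_force: [-0.2, -2.3, -2.7]
finger_gap: 20.1
```

```bash
python3 -c "
from h import *
wind()"
```

```text
t 12.65 pos [578.1  58.2 145.8] xaxis [ 0.061 -0.998  0.002] z [ 0.006 -0.002 -1.   ] F [-0.2 -2.3 -2.7] M [-0.49  0.1   0.62] gap 20.080101948915797
heading -86.5 q [-0.21  0.62  0.11  1.75 -0.08  0.77 -1.57] err tool [0.4 3.  0.3]
n 1 dh 0 tilt [-0.006 -0.002  0.   ] d [0. 0. 0.]
[{"rx": -0.0056, "ry": -0.0023, "rz": 0.0, "tx": 0.0, "ty": 0.0, "tz": 0.0, "grip": 1.0}]
```

Emit:
{"method": "arm_command", "body": {"moves": [{"rx": 0,"ry": 0,"rz": 0.07,"tx": 0,"ty": 0.0005,"tz": 0,"grip": 0},{"rx": 0,"ry": 0,"rz": 0.07,"tx": 0,"ty": 0,"tz": 0,"grip": 0}]}}

```text
t: 12.85
position: [578.0, 58.0, 145.8]
tcp_rot: [-0.682, 0.732, -0.004, 0.001]
wrist_force: [0.6, -1.9, -2.1]
finger_gap: 19.7
```

Run:
```python
from h import *
wind()
c=cam('top'); P=cloud(c); o=np.array([576,58]); e=np.array([.123,.992]); f=np.array([e[1],-e[0]]); d=P[...,:2]-o; Y=d@e; X=d@f; Z=P[...,2]
for y in range(108,276,2):
    m=(abs(X)<40)&(abs(Y-y)<1.0); 
    if (114<y<146 or 240<y<264): print(y,m.sum(),np.nanpercentile(Z[m],[10,50,90]).round() if m.any() else '',end=' | ')
```

```text
t 12.85 pos [578.   58.  145.8] xaxis [-0.07  -0.998  0.004] z [ 0.007 -0.004 -1.   ] F [ 0.6 -1.9 -2.1] M [-0.5   0.07  0.63] gap 19.68842780039108
heading -94.0 q [-0.23  0.62  0.14  1.75 -0.11  0.78 -1.67] err tool [0.6 2.9 0.3]
n 1 dh 0 tilt [-0.007 -0.004  0.   ] d [0. 0. 0.]
[{"rx": -0.0069, "ry": -0.0037, "rz": 0.0, "tx": 0.0, "ty": 0.0, "tz": 0.0, "grip": 1.0}]
116 24 [60. 64. 68.] | 118 21 [61. 65. 68.] | 120 22 [63. 64. 67.] | 122 22 [61. 64. 67.] | 124 22 [62. 64. 67.] | 126 21 [63. 64. 67.] | 128 4 [62. 63. 63.] | 130 0  | 132 50 [41. 52. 62.] | 134 20 [54. 59. 62.] | 136 25 [57. 59. 62.] | 138 28 [58. 62. 66.] | 140 25 [60. 63. 66.] | 142 19 [60. 63. 65.] | 144 23 [61. 63. 65.] | 242 20 [77. 81. 83.] | 244 16 [77. 79. 84.] | 246 13 [69. 80. 82.] | 248 12 [63. 78. 82.] | 250 8 [64. 65. 66.] | 252 11 [62. 64. 68.] | 254 20 [61. 64. 67.] | 256 19 [59. 63. 66.] | 258 21 [60. 61. 65.] | 260 20 [61. 64. 66.] | 262 22 [61. 63. 66.] |
```

```bash
cat >> h.py <<'E'
def rack():
    """stage-y of caps centroid, jaw bar, by top camera, averaged"""
    o=np.array([576,58]); e=np.array([.123,.992]); f=np.array([e[1],-e[0]])
    r=[]
    for i in range(3):
        c=cam('top'); P=cloud(c); d=P[...,:2]-o; Y=d@e; X=d@f; Z=P[...,2]
        k=(abs(X)<65)&(Y>120)&(Y<260)&(Z>76)&(Z<88)
        b=c['image'][...,0].astype(int); yl=(c['image'][...,2]>150)&(b<90)&(abs(X)<65)&(Y>100)&(Y<280)
        r.append([Y[k].mean(),k.sum(),np.percentile(Y[yl],1),np.percentile(Y[yl],99),Y[yl].mean()])
    print('rack',np.mean(r,0).round(2))
E
python3 -c "
from h import *
rack(); st()"
```

```text
rack [199.5  790.33 138.89 257.61 187.43]
t 13.05 pos [578.   57.9 145.8] xaxis [-0.07  -0.998  0.003] z [ 0.007 -0.004 -1.   ] F [ 0.2 -1.9 -3.1] M [-0.43  0.    0.58] gap 20.515863910773206
```

Emit:
{"method": "arm_command", "body": {"moves": [{"rx": 0,"ry": 0,"rz": 0.07,"tx": 0,"ty": 0.0005,"tz": 0,"grip": 0},{"rx": 0,"ry": 0,"rz": 0.07,"tx": 0,"ty": 0,"tz": 0,"grip": 0}]}}

```text
t: 13.25
position: [577.8, 57.7, 145.8]
tcp_rot: [-0.631, 0.776, -0.004, 0.002]
wrist_force: [0.2, -1.7, -1.3]
finger_gap: 20.5
```

```bash
python3 -c "
from h import *
wind(); rack(); st()"
```

```text
t 13.25 pos [577.8  57.7 145.8] xaxis [-0.204 -0.979  0.003] z [ 0.007 -0.004 -1.   ] F [ 0.2 -1.7 -1.3] M [-0.59  0.11  0.8 ] gap 20.45077977278423
heading -101.8 q [-0.26  0.62  0.18  1.75 -0.15  0.78 -1.78] err tool [0.7 2.7 0.3]
n 1 dh 0 tilt [-0.008 -0.003  0.   ] d [0. 0. 0.]
[{"rx": -0.008, "ry": -0.0026, "rz": 0.0, "tx": 0.0, "ty": 0.0, "tz": 0.0, "grip": 1.0}]
rack [199.6  790.67 138.98 257.71 187.6 ]
t 13.4 pos [577.8  57.7 145.8] xaxis [-0.203 -0.979  0.003] z [ 0.007 -0.004 -1.   ] F [ 0.1 -2.  -1.8] M [-0.59  0.04  0.61] gap 20.418566506422177
```

Winding moment rose from about 0.50 to 0.80 N m, which is roughly 35 N of clamping, and the rack is now stationary. I'll back off within the play and lift.

Emit:
{"method": "arm_command", "body": {"moves": [{"rx": -0.004,"ry": -0.002,"rz": -0.06,"tx": 0,"ty": 0,"tz": 0,"grip": 0},{"rx": -0.002,"ry": -0.001,"rz": -0.06,"tx": 0,"ty": 0,"tz": 0,"grip": 0},{"rx": 0,"ry": 0,"rz": 0,"tx": 0,"ty": 0,"tz": 0,"grip": 0}]}}

```text
t: 13.7
position: [577.9, 58.0, 145.7]
tcp_rot: [-0.678, 0.735, 0.0, 0.002]
wrist_force: [0.1, -1.4, -1.2]
finger_gap: 20.2
```

```bash
python3 -c "
from h import *
wind()"
```

```text
t 13.7 pos [577.9  58.  145.7] xaxis [-0.081 -0.997 -0.003] z [ 0.002  0.002 -1.   ] F [ 0.1 -1.4 -1.2] M [-0.38 -0.04  0.02] gap 20.15438233139624
heading -94.7 q [-0.23  0.62  0.14  1.75 -0.12  0.78 -1.68] err tool [0.6 2.8 0.2]
n 1 dh 0 tilt [-0.002  0.003 -0.   ] d [0. 0. 0.]
[{"rx": -0.0018, "ry": 0.0026, "rz": 0.0, "tx": 0.0, "ty": 0.0, "tz": 0.0, "grip": 1.0}]
```

Emit:
{"method": "arm_command", "body": {"moves": [{"rx": 0,"ry": 0,"rz": 0,"tx": 0,"ty": 0,"tz": -0.004,"grip": 0},{"rx": 0,"ry": 0,"rz": 0,"tx": 0,"ty": 0,"tz": -0.006,"grip": 0},{"rx": 0,"ry": 0,"rz": 0,"tx": 0,"ty": 0,"tz": -0.008,"grip": 0}]}}

```text
t: 14.0
position: [577.8, 58.0, 163.1]
tcp_rot: [-0.677, 0.736, 0.001, 0.002]
wrist_force: [0.6, -1.9, -3.6]
finger_gap: 20.2
```

```bash
python3 -c "
from h import *
wind()"
```

```text
t 14.0 pos [577.8  58.  163.1] xaxis [-0.085 -0.996 -0.004] z [ 0.001  0.004 -1.   ] F [ 0.6 -1.9 -3.6] M [-0.17 -0.1   0.02] gap 20.17743335763562
heading -94.9 q [-0.23  0.6   0.15  1.73 -0.12  0.82 -1.68] err tool [ 0.7  2.6 17.6]
n 1 dh 0 tilt [-0.001  0.004 -0.   ] d [0. 0. 0.]
[{"rx": -0.0006, "ry": 0.0036, "rz": 0.0, "tx": 0.0, "ty": 0.0, "tz": 0.0, "grip": 1.0}]
```

Emit:
{"method": "arm_command", "body": {"moves": [{"rx": 0,"ry": 0.002,"rz": 0,"tx": 0,"ty": 0,"tz": -0.02,"grip": 0},{"rx": 0,"ry": 0.002,"rz": 0,"tx": 0,"ty": 0,"tz": -0.02,"grip": 0},{"rx": 0,"ry": 0,"rz": 0,"tx": 0,"ty": 0,"tz": -0.015,"grip": 0},{"rx": 0,"ry": 0,"rz": 0,"tx": 0,"ty": 0,"tz": 0,"grip": 0}]}}

```text
t: 14.4
position: [576.1, 61.6, 223.0]
tcp_rot: [-0.677, 0.736, 0.002, 0.001]
wrist_force: [-0.3, 0.6, -3.7]
finger_gap: 20.7
```

Run:
```python
from h import *
st(); rack()
plan([464,-255.3,215],-82,n=11,grip=0)
```

```text
t 14.4 pos [576.1  61.6 223. ] xaxis [-0.084 -0.996 -0.005] z [-0.002  0.005 -1.   ] F [-0.3  0.6 -3.7] M [ 0.01 -0.02  0.01] gap 20.651611794985673
rack [199.49 788.   139.01 257.68 187.44]
n 11 dh 0.224 tilt [0.009 0.003 0.   ] d [-110.2 -316.5   -4.8]
[{"rx": 0.0008, "ry": 0.0003, "rz": -0.0204, "tx": 0.0295, "ty": 0.0076, "tz": 0.0004, "grip": 0.0}, {"rx": 0.0008, "ry": 0.0003, "rz": -0.0204, "tx": 0.0294, "ty": 0.0082, "tz": 0.0004, "grip": 0.0}, {"rx": 0.0008, "ry": 0.0003, "rz": -0.0204, "tx": 0.0292, "ty": 0.0088, "tz": 0.0004, "grip": 0.0}, {"rx": 0.0008, "ry": 0.0003, "rz": -0.0204, "tx": 0.029, "ty": 0.0093, "tz": 0.0004, "grip": 0.0}, {"rx": 0.0008, "ry": 0.0003, "rz": -0.0204, "tx": 0.0288, "ty": 0.0099, "tz": 0.0004, "grip": 0.0}, {"rx": 0.0008, "ry": 0.0003, "rz": -0.0204, "tx": 0.0286, "ty": 0.0105, "tz": 0.0004, "grip": 0.0}, {"rx": 0.0008, "ry": 0.0003, "rz": -0.0204, "tx": 0.0284, "ty": 0.0111, "tz": 0.0004, "grip": 0.0}, {"rx": 0.0008, "ry": 0.0003, "rz": -0.0204, "tx": 0.0281, "ty": 0.0117, "tz": 0.0004, "grip": 0.0}, {"rx": 0.0008, "ry": 0.0003, "rz": -0.0204, "tx": 0.0279, "ty": 0.0122, "tz": 0.0004, "grip": 0.0}, {"rx": 0.0008, "ry": 0.0003, "rz": -0.0204, "tx": 0.0276, "ty": 0.0128, "tz": 0.0004, "grip": 0.0}, {"rx": 0.0008, "ry": 0.0003, "rz": -0.0204, "tx": 0.0274, "ty": 0.0134, "tz": 0.0004, "grip": 0.0}]
```

Emit:
{"method": "arm_command", "body": {"moves": [{"rx": 0.001,"ry": 0,"rz": -0.02,"tx": 0.0295,"ty": 0.0076,"tz": 0,"grip": 0},{"rx": 0.001,"ry": 0,"rz": -0.02,"tx": 0.0294,"ty": 0.0082,"tz": 0,"grip": 0},{"rx": 0.001,"ry": 0,"rz": -0.02,"tx": 0.0292,"ty": 0.0088,"tz": 0,"grip": 0},{"rx": 0.001,"ry": 0,"rz": -0.02,"tx": 0.029,"ty": 0.0093,"tz": 0,"grip": 0},{"rx": 0.001,"ry": 0,"rz": -0.02,"tx": 0.0288,"ty": 0.0099,"tz": 0,"grip": 0},{"rx": 0.001,"ry": 0,"rz": -0.02,"tx": 0.0286,"ty": 0.0105,"tz": 0,"grip": 0},{"rx": 0.001,"ry": 0,"rz": -0.02,"tx": 0.0284,"ty": 0.011,"tz": 0,"grip": 0},{"rx": 0.001,"ry": 0,"rz": -0.02,"tx": 0.028,"ty": 0.0117,"tz": 0,"grip": 0},{"rx": 0,"ry": 0,"rz": -0.02,"tx": 0.028,"ty": 0.0122,"tz": 0,"grip": 0},{"rx": 0,"ry": 0,"rz": -0.02,"tx": 0.02,"ty": 0.01,"tz": 0,"grip": 0},{"rx": 0,"ry": 0,"rz": 0,"tx": 0,"ty": 0,"tz": 0,"grip": 0},{"rx": 0,"ry": 0,"rz": 0,"tx": 0,"ty": 0,"tz": 0,"grip": 0}]}}

```text
t: 15.75
position: [464.9, -223.7, 204.7]
tcp_rot: [0.75, -0.661, -0.016, 0.005]
wrist_force: [0.4, 0.1, -3.9]
finger_gap: 20.1
```

Run:
```python
from h import *
st()
plan([464,-255.3,100],-82,n=4,grip=0)
c=cam('wrist'); cv2.imwrite('pics/j.png',cv2.resize(c['image'],(640,480)))
```

```text
t 15.75 pos [ 464.9 -223.7  204.7] xaxis [ 0.126 -0.992 -0.017] z [-0.03   0.014 -0.999] F [ 0.4  0.1 -3.9] M [0.05 0.02 0.01] gap 20.11592319117165
n 4 dh 0.013 tilt [0.028 0.017 0.   ] d [  -0.9  -31.6 -104.7]
[{"rx": 0.0069, "ry": 0.0044, "rz": -0.0034, "tx": 0.0078, "ty": 0.0012, "tz": 0.0262, "grip": 0.0}, {"rx": 0.0069, "ry": 0.0044, "rz": -0.0034, "tx": 0.0078, "ty": 0.0012, "tz": 0.0262, "grip": 0.0}, {"rx": 0.0069, "ry": 0.0044, "rz": -0.0034, "tx": 0.0078, "ty": 0.0013, "tz": 0.0262, "grip": 0.0}, {"rx": 0.0069, "ry": 0.0044, "rz": -0.0034, "tx": 0.0078, "ty": 0.0013, "tz": 0.0262, "grip": 0.0}]
```

View pics/j.png

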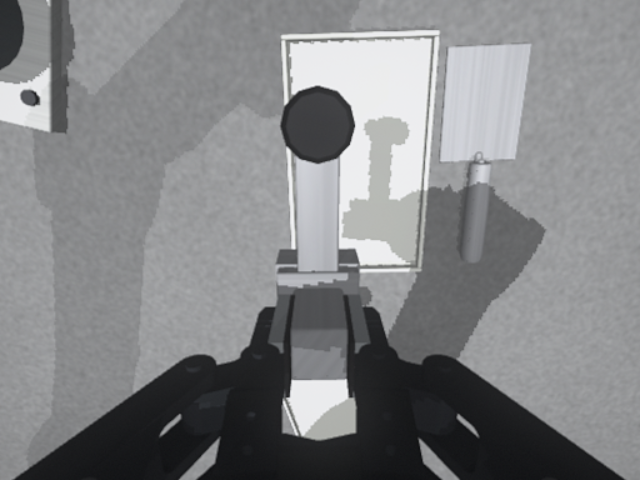

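The crank is aligned with the tray and held upright; the tray centre is off to the right. I'll correct that and lower.

Emit:
{"method": "arm_command", "body": {"moves": [{"rx": 0.01,"ry": 0.006,"rz": -0.004,"tx": 0.011,"ty": 0.0012,"tz": 0.01,"grip": 0},{"rx": 0.01,"ry": 0.006,"rz": -0.004,"tx": 0.011,"ty": 0.0012,"tz": 0.025,"grip": 0},{"rx": 0.008,"ry": 0.005,"rz": -0.004,"tx": 0.009,"ty": 0.0012,"tz": 0.025,"grip": 0},{"rx": 0,"ry": 0,"rz": 0,"tx": 0,"ty": 0,"tz": 0.025,"grip": 0},{"rx": 0,"ry": 0,"rz": 0,"tx": 0,"ty": 0,"tz": 0,"grip": 0},{"rx": 0,"ry": 0,"rz": 0,"tx": 0,"ty": 0,"tz": 0,"grip": 0}]}}

```text
t: 16.4
position: [469.9, -246.4, 116.7]
tcp_rot: [0.759, -0.651, 0.0, -0.003]
wrist_force: [0.4, 0.1, -3.4]
finger_gap: 20.0
```

Run:
```python
from h import *
st()
plan([464,-255.3,60],-82,n=2,grip=0)
```

```text
t 16.4 pos [ 469.9 -246.4  116.7] xaxis [ 0.153 -0.988 -0.004] z [ 0.004  0.005 -1.   ] F [ 0.4  0.1 -3.4] M [-0.06  0.    0.03] gap 20.038938658190116
n 2 dh -0.014 tilt [-0.005  0.004 -0.   ] d [ -5.9  -8.9 -56.7]
[{"rx": -0.0025, "ry": 0.002, "rz": 0.0068, "tx": 0.004, "ty": 0.0036, "tz": 0.0284, "grip": 0.0}, {"rx": -0.0025, "ry": 0.002, "rz": 0.0068, "tx": 0.004, "ty": 0.0036, "tz": 0.0284, "grip": 0.0}]
```

Emit:
{"method": "arm_command", "body": {"moves": [{"rx": -0.003,"ry": 0.002,"rz": 0.007,"tx": 0.005,"ty": 0.004,"tz": 0.02,"grip": 0},{"rx": -0.002,"ry": 0.002,"rz": 0.007,"tx": 0.005,"ty": 0.003,"tz": 0.02,"grip": 0},{"rx": 0,"ry": 0,"rz": 0,"tx": 0,"ty": 0,"tz": 0.01,"grip": 0},{"rx": 0,"ry": 0,"rz": 0,"tx": 0,"ty": 0,"tz": 0,"grip": 0},{"rx": 0,"ry": 0,"rz": 0,"tx": 0,"ty": 0,"tz": 0,"grip": 0}]}}

```text
t: 16.9
position: [471.8, -255.0, 71.6]
tcp_rot: [0.757, -0.654, 0.006, -0.003]
wrist_force: [-0.5, -0.4, -3.6]
finger_gap: 20.4
```

Run:
```python
from h import *
st()
plan([464,-255.3,50],-82,n=2,grip=0)
```

```text
t 16.9 pos [ 471.8 -255.    71.6] xaxis [ 0.146 -0.989  0.004] z [ 0.012 -0.003 -1.   ] F [-0.5 -0.4 -3.6] M [ 0.01 -0.   -0.03] gap 20.379149651251385
n 2 dh -0.007 tilt [-0.012 -0.004  0.   ] d [ -7.8  -0.3 -21.6]
[{"rx": -0.0059, "ry": -0.0022, "rz": 0.0033, "tx": -0.0004, "ty": 0.0039, "tz": 0.0108, "grip": 0.0}, {"rx": -0.0059, "ry": -0.0022, "rz": 0.0033, "tx": -0.0004, "ty": 0.0039, "tz": 0.0108, "grip": 0.0}]
```

Emit:
{"method": "arm_command", "body": {"moves": [{"rx": -0.008,"ry": -0.002,"rz": 0.003,"tx": 0,"ty": 0.005,"tz": 0.008,"grip": 0},{"rx": -0.007,"ry": -0.002,"rz": 0.003,"tx": 0,"ty": 0.005,"tz": 0.006,"grip": 0},{"rx": 0,"ry": 0,"rz": 0,"tx": 0,"ty": 0,"tz": 0.002,"grip": 0},{"rx": 0,"ry": 0,"rz": 0,"tx": 0,"ty": 0,"tz": 0,"grip": 0}]}}

```text
t: 17.3
position: [463.0, -256.5, 56.8]
tcp_rot: [0.755, -0.656, 0.001, 0.001]
wrist_force: [-0.2, -0.2, -4.0]
finger_gap: 20.7
```

Run:
```python
from h import *
st()
plan([464,-255.3,49.5],-82,n=1,grip=0)
```

```text
t 17.3 pos [ 463.  -256.5   56.8] xaxis [ 0.14  -0.99   0.002] z [-0.    -0.002 -1.   ] F [-0.2 -0.2 -4. ] M [ 0.    0.01 -0.02] gap 20.724720724654308
n 1 dh -0.001 tilt [ 0.    -0.002 -0.   ] d [ 1.   1.2 -7.3]
[{"rx": 0.0004, "ry": -0.0023, "rz": 0.0013, "tx": -0.0011, "ty": -0.0011, "tz": 0.0073, "grip": 0.0}]
```

Emit:
{"method": "arm_command", "body": {"moves": [{"rx": 0,"ry": -0.002,"rz": 0,"tx": 0,"ty": 0,"tz": 0.002,"grip": 0},{"rx": 0,"ry": 0,"rz": 0,"tx": 0,"ty": 0,"tz": 0.002,"grip": 0},{"rx": 0,"ry": 0,"rz": 0,"tx": 0,"ty": 0,"tz": 0.0015,"grip": 0},{"rx": 0,"ry": 0,"rz": 0,"tx": 0,"ty": 0,"tz": 0.001,"grip": 0}]}}

```text
t: 17.7
position: [463.5, -256.9, 50.1]
tcp_rot: [0.755, -0.656, 0.0, 0.0]
wrist_force: [0.3, 1.5, -2.8]
finger_gap: 20.1
```

Run:
```python
from h import *
st()
```

```text
t 17.7 pos [ 463.5 -256.9   50.1] xaxis [ 0.14  -0.99   0.001] z [ 0.001 -0.001 -1.   ] F [ 0.3  1.5 -2.8] M [ 0.04 -0.01 -0.08] gap 20.12232101052938
```

Emit:
{"method": "arm_command", "body": {"moves": [{"rx": 0,"ry": 0,"rz": 0,"tx": 0,"ty": 0,"tz": 0.001,"grip": 0},{"rx": 0,"ry": 0,"rz": 0,"tx": 0,"ty": 0,"tz": 0,"grip": 0.35},{"rx": 0,"ry": 0,"rz": 0,"tx": 0,"ty": 0,"tz": 0,"grip": 0.5},{"rx": 0,"ry": 0,"rz": 0,"tx": 0,"ty": 0,"tz": 0,"grip": 0.6},{"rx": 0,"ry": 0,"rz": 0,"tx": 0,"ty": 0,"tz": 0,"grip": 0.6}], "squeeze": 20}}

```text
t: 18.2
position: [465.4, -257.9, 51.1]
tcp_rot: [0.755, -0.656, 0.003, -0.001]
wrist_force: [0.6, -0.4, 0.4]
finger_gap: 50.8
```

Run:
```python
from h import *
st()
```

```text
t 18.2 pos [ 465.4 -257.9   51.1] xaxis [ 0.14  -0.99   0.004] z [ 0.006 -0.003 -1.   ] F [ 0.6 -0.4  0.4] M [ 0.05 -0.01  0.02] gap 50.83635239674959
```

Emit:
{"method": "arm_command", "body": {"moves": [{"rx": 0,"ry": 0,"rz": 0,"tx": 0,"ty": 0,"tz": -0.02,"grip": 0.6},{"rx": 0,"ry": 0,"rz": 0,"tx": 0,"ty": 0,"tz": -0.03,"grip": 0.6},{"rx": 0,"ry": 0,"rz": 0,"tx": 0,"ty": 0,"tz": -0.035,"grip": 0.6},{"rx": 0,"ry": 0,"rz": 0,"tx": 0,"ty": 0,"tz": -0.035,"grip": 0.6},{"rx": 0,"ry": 0,"rz": 0,"tx": 0,"ty": 0,"tz": -0.035,"grip": 0.6},{"rx": 0,"ry": 0,"rz": 0,"tx": 0,"ty": 0,"tz": 0,"grip": 0.6},{"rx": 0,"ry": 0,"rz": 0,"tx": 0,"ty": 0,"tz": 0,"grip": 0.6}]}}

```text
t: 18.9
position: [464.9, -257.4, 211.8]
tcp_rot: [0.755, -0.656, 0.003, -0.001]
wrist_force: [-0.4, 0.4, -0.6]
finger_gap: 51.2
```

Run:
```python
from h import *
st(); rack()
c=cam('wrist'); P=cloud(c); k=P[(P[...,2]>60)&(P[...,2]<76)&(abs(P[...,0]-500)<70)&(abs(P[...,1]+250)<50)]; print(len(k),k.min(0),k.max(0))
cv2.imwrite('pics/k.png',cv2.resize(np.hstack([c['image'][:,100:400],cam('top')['image'][60:250,120:420][:, :].repeat(2,0).repeat(2,1)[:384]]),(790,338)))
```

```text
t 18.9 pos [ 464.9 -257.4  211.8] xaxis [ 0.14  -0.99   0.004] z [ 0.006 -0.003 -1.   ] F [-0.4  0.4 -0.6] M [ 0.08 -0.   -0.01] gap 51.234860217115795
rack [199.52 792.67 139.02 257.5  187.62]
1019 [ 450.23494493 -268.30341103   60.3795189 ] [ 551.51074645 -234.09777275   72.49426168]Traceback (most recent call last):
  File "<stdin>", line 4, in <module>
    return _nx.concatenate(arrs, 1, dtype=dtype, casting=casting)
           ~~~~~~~~~~~~~~~^^^^^^^^^^^^^^^^^^^^^^^^^^^^^^^^^^^^^^^
ValueError: all the input array dimensions except for the concatenation axis must match exactly, but along dimension 0, the array at index 0 has size 384 and the array at index 1 has size 380
```

Run:
```python
from h import *
c=cam('wrist'); t=cam('top')
cv2.imwrite('pics/k.png',np.hstack([c['image'][:,100:400],cv2.resize(t['image'][80:230,120:420],(480,384))]))
```

```text
(no output)
```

View pics/k.png

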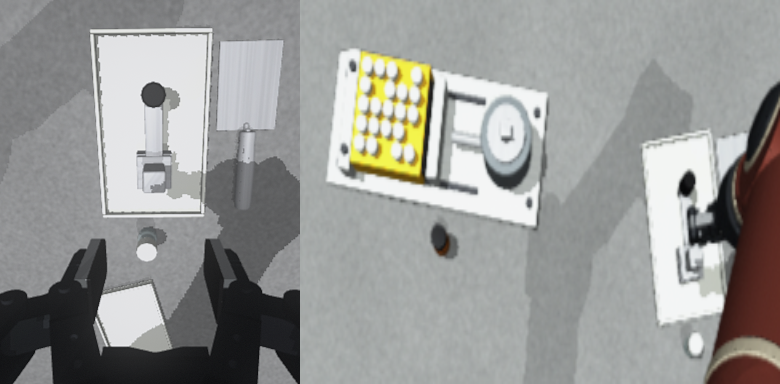

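The crank stands upright inside the tray, clear of the walls. The rack is tight between the jaw pad and the fence, and everything else looks unmoved, so I'm handing in.

```bash
python3 -c "
from rig import manip
print(manip.close_job())"
```

```text
the job is handed in; nothing more can be done
None
```

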